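# Take the guard off the steam fan and check the wheel

### The job

Take the fan's guard off for cleaning: turn all three orange buttons aside to about a right angle, lift the guard out by its handle and set it down gently, handle up, in the middle of the drying mat. Then turn the fan wheel by hand through at least one whole turn, either way, to check that it runs free. Leave the jars, tin, mill and shaker standing where they are.

Things in the scene. Friction and masses are not known exactly. Their poses are not given: they have to be found in the camera images.
- fan_head: Fixed white box-fan head, 200 x 200 x 72 mm, on a steel stand. Origin: middle of its square front face, in the face plane. x up the face, y left along it, z out of it, 35 deg from vertical, leaning towards the mat side. In the face a recess 134 x 134 mm, 9 mm deep, whose ledge carries the guard; below it a square opening 118 x 118 mm to the wheel; back plate 66 mm below the face.
- guard_handle (a point): Centre of the aluminium handle bar of the loose guard: 64 mm long along the guard's y, 12 mm wide along x, 13 mm thick; 21.5 mm above the grille's top, over its middle; open below the bar; handle top 28 mm above the grille. z out of the grille on the handle's side; when seated the axes agree with fan_head's and the grille's top is 1 mm under the face.
- guard: The guard: a black square grille 130 x 130 x 8 mm (no finger passes through), about 0.22 kg, seated loosely in the recess at first. Origin: centre of its underside, 29.5 mm below the handle bar's centre; axes as guard_handle.
- mat: Fixed blue-green ribbed drying mat, 190 x 190 x 6 mm, flat on the worktop. Origin: centre of its underside, z up.
- wheel (a joint): Angle (rad) of the fan wheel about fan_head's z, counter-clockwise positive seen from in front of the face; counts on over several turns. At 0 the red blade points along fan_head's x (up the face). A little stiff (0.03 N m): it stays where it is left. It starts within 0.4 rad of 0.
- wheel_hub (a point): Centre of the fan wheel, on fan_head's z axis, 33 mm below the face; turns with the wheel, x along the red blade. Hub radius 12 mm; three flat blades (one red, two grey, 120 deg apart) reach to radius 50 mm, 4 mm thick, leaning 20 deg, from 24 to 42 mm below the face.
- button_left (a joint): Angle (rad) of the orange turn button at the left edge of the recess, at (0, 82) mm in fan_head's x, y. Turns about fan_head's z, counter-clockwise positive, -1.75 to 1.75. At 0 its nose points to the guard's middle and overlaps the guard's edge by 9 mm, holding it in; beyond 1.1 either way it is clear; at 1.57 it lies along the edge. Stays where it is left (0.05 N m).
- grip_left (a point): Grip point of the left button, on its pivot axis 16.5 mm above the face. x along the nose, z out of the face. Upright finger ridge centred on the pivot, 24 mm long along x, 9 mm wide along y, top 25 mm above the face; under it the nose, 5 mm thick, 10 mm wide, reaches 26 mm from the pivot.
- button_right (a joint): Angle (rad) of the orange turn button at the right edge of the recess, at (0, -82) mm in fan_head's x, y. Turns about fan_head's z, counter-clockwise positive, -1.75 to 1.75. At 0 its nose points to the guard's middle and overlaps the guard's edge by 9 mm, holding it in; beyond 1.1 either way it is clear; at 1.57 it lies along the edge. Stays where it is left (0.05 N m).
- grip_right (a point): Grip point of the right button, on its pivot axis 16.5 mm above the face. x along the nose, z out of the face. Upright finger ridge centred on the pivot, 24 mm long along x, 9 mm wide along y, top 25 mm above the face; under it the nose, 5 mm thick, 10 mm wide, reaches 26 mm from the pivot.
- button_top (a joint): Angle (rad) of the orange turn button at the upper edge of the recess, at (82, 0) mm in fan_head's x, y. Turns about fan_head's z, counter-clockwise positive, -1.75 to 1.75. At 0 its nose points to the guard's middle and overlaps the guard's edge by 9 mm, holding it in; beyond 1.1 either way it is clear; at 1.57 it lies along the edge. Stays where it is left (0.05 N m).
- grip_top (a point): Grip point of the top button, on its pivot axis 16.5 mm above the face. x along the nose, z out of the face. Upright finger ridge centred on the pivot, 24 mm long along x, 9 mm wide along y, top 25 mm above the face; under it the nose, 5 mm thick, 10 mm wide, reaches 26 mm from the pivot.
- mill: Bystander: loose dark wooden pepper mill, 58 mm wide and 160 mm tall; origin at the centre of its underside, z up. It stays where it is.
- jam: Bystander: loose jam jar, 68 mm wide and 84 mm tall; origin at the centre of its underside, z up. It stays where it is.
- salt: Bystander: loose salt shaker with grey top, 44 mm wide and 90 mm tall; origin at the centre of its underside, z up. It stays where it is.
- tin: Bystander: loose tin with a red wrapper, 75 mm wide and 58 mm tall; origin at the centre of its underside, z up. It stays where it is.
- spice1: Bystander: loose spice jar with a black cap, 41 mm wide and 105 mm tall; origin at the centre of its underside, z up. It stays where it is.
- spice2: Bystander: loose spice jar with a yellow cap, 42 mm wide and 106 mm tall; origin at the centre of its underside, z up. It stays where it is.

How it is judged:
By the outcome, as a careful person would: the job done as asked, in the order asked, and still so for the second after the job is handed in, with the robot touching nothing.
It also fails if it takes over 72 s, if anything falls off the work surface, if the arm or the gripper's body presses on something with over 40 N, if the wrist force passes 120 N, or if a joint passes its speed limit or range.

### The arm

A 6-joint arm with a two-finger parallel gripper is mounted at the origin on a cart in front of the work surface, level with it; the furniture and walls round the work are solid. World frame = base frame: x ahead of the robot, y to its left, z up, the work surface at z = 0. Lengths are in m, angles in rad, forces in N, time in s.
With the tool pointing down it reaches from about 0.375 to 0.975 m from the base axis. Payload 3.8 kg.
Tool frame: the origin (TCP) lies at the very end of the fingers, on their centre line; the grasp point (between the pads) lies 19 mm behind it; y points along the fingers, x is the direction in which the jaws open and shut, and the axes are right-handed (so a half turn about y gives the same grasp; the last joint's range is limited). The gripper opens to 85 mm and grips with 20 to 120 N. Pads are 22 mm wide; open, the fingers measure 114 mm over their backs; the gripper's body (76 mm by 85 mm) begins 54 mm behind the grasp point. The pads swing forward as they close: fully open they stand 13 mm farther back than shut.
Start: joints at [1.215, 0.264, 1.604, -0, 1.274, -0.037], TCP at [0.212, 0.641, 0.231] pointing down, gripper open.
Joint ranges: [-2.63, 2.63], [-0.94, 2.18], [0.31, 2.57], [-1.31, 4.45], [0, 2.66], [-2.55, 2.55]. Speed limits (rad/s): [2.57, 2.57, 3.14, 3.14, 3.14, 3.14].

### API

Orientations are given as a rotation vector (axis times angle).
In Python, from workcell import bot, cams gives the robot as it stands.
- The arm moves only by the tool play_rows, never from a script. Its argument "motion" is a list of rows, each a list of 2 entries, a list of its own where there are three numbers: the shift along the world's x, y, z normalised to -1 to 1, where 1 is 400 mm, then the turn, a rotation vector about the world's x, y, z normalised to -1 to 1, where 1 is pi/4 rad. In form: [[[tx, ty, tz], [ax, ay, az]], ...]. A call has 1 to 10 rows; each row is the pose to reach, as a shift and turn from the pose commanded when the call began; what a row does not reach only later rows make up. A row lasts 1/8 s, in which the tool goes at most 62.5 mm and 10.7 degrees, less where a joint would pass 70% of its speed; a pose out of reach is approached as far as the arm can. A call with a number of a shift or a turn outside -1 to 1 is refused whole. A call with a gripper value outside its range is refused whole. "gripper" is the closure, from 0 (fully open) to 1 (shut), set as the call begins (left out, the last holds). The fingers move at their own pace and stop on an object; "squeeze" is the grip in N (left out, the last holds). Time passes only in rows, so rows that repeat a pose let the fingers close. It gives the time, the measured TCP pose, the force and the opening at its end, in the units of the state.
- bot.read_state(): the state, without advancing time (a new reading comes with each control period).
- cams.read_camera(name): name is "scene" or "top"; returns (picture, depth): 420x560x3 uint8, red, green, blue; 420x560 float32, m along the optical axis (not along the pixel's ray), 0 where there is no reading.
- cams.calibration(name): a dict with "mtx" (3x3 intrinsics, pixels), "R" (3x3) and "t" (3): a world point X has camera coordinates R X + t. Camera axes: x right, y down, z forward; pixel columns grow to the right and rows downward; lengths in m; the calibration is good to about 2 mm. A picture is of the moment at which its call begins. calibration takes no time and is no camera call.
- bot.finish_job(): hands the job in, once; it reports no verdict.
Trained networks look in the newest picture that a camera, given by its name, has taken for a name from the list of things; names that differ only in an ending like _2 or _b are one class to them, and where a whole thing is asked for, a point or a joint stands for the part that bears it (a point fixed in the world has none). Each returns a list of dicts, best first, with "conf" (0 to 1); they miss things now and then, are a little off and sometimes report something else, mostly with a low value. They report only what shows in the picture. A call takes as long as a camera call.
- cams.recognise(camera, label): "xyz" ([x, y, z] in m, in the coordinates of the camera as it stood for that picture, good to about 4 mm: the middle of the surface that is visible of it).
- cams.regions_of(camera, label): "mask" (420x560 bool, what is visible of it).
- cams.mark_of(camera, label): "xyz" ([x, y, z] in m, in the coordinates of the camera as it stood for that picture, good to about 4 mm: a listed point, or the origin of a listed thing).
The state is a dict: "time": time; "q": joint angles; "joint_vel": joint speeds; "joint_torque": joint torques, N m; "tool_pos": TCP position; "tcp_rot": TCP orientation; "wrist_force": force on the tool from outside, world axes, zero at the start; "torque": the same for the moment, N m; "width": opening from 0.0 (shut) to 1.0 (fully open).
Only numpy, scipy, OpenCV 4.12 (cv2) and the standard library are available. Lean on these libraries where they do the work, as an engineer would, in place of code of your own. Each camera call takes 0.05 s, during which the arm holds its last target.

## Working session

There is one attempt and no reset: what is moved stays moved. The work goes in short steps, Python scripts to look and compute and a tool call to move; the robot and the scene stay as the last step left them, time stands still between calls to the robot, and variables do not carry over. Pictures are saved under pics/ and viewed, and the job is handed in when it is done.

Besides the shell and the picture viewer there is one more tool, called as name([rows], argument=value, ...), one row to a line, values as JSON. play_rows: Moves the arm, as the interface text tells. Its arguments: {"type":"object","properties":{"motion":{"type":"array","items":{"type":"array"}},"gripper":{"type":"number"},"squeeze":{"type":"number"}},"required":["motion"]}

```bash
ls; mkdir -p pics; cat > h.py <<'E'
import numpy as np, cv2
from workcell import bot, cams
from scipy.spatial.transform import Rotation as Ro
def w(cam,p):
    c=cams.calibration(cam); return np.array(c['R']).T@(np.array(p)-np.array(c['t']).ravel())
def px(cam,X):
    c=cams.calibration(cam); p=np.array(c['R'])@np.array(X)+np.array(c['t']).ravel(); p=np.array(c['mtx'])@p; return p[:2]/p[2]
def cloud(cam,d):
    c=cams.calibration(cam);K=np.array(c['mtx']);v,u=np.mgrid[:d.shape[0],:d.shape[1]]
    P=np.stack([(u-K[0,2])/K[0,0]*d,(v-K[1,2])/K[1,1]*d,d],-1)
    return (P-np.array(c['t']).ravel())@np.array(c['R'])
E
python3 - <<'E'
from h import *
np.set_printoptions(precision=4,suppress=True)
print(bot.read_state())
for n in ['scene','top']:
    p,d=cams.read_camera(n); cv2.imwrite(f'pics/{n}0.png',p[:,:,::-1]); np.save(f'{n}0.npy',d)
    c=cams.calibration(n); print(n,c['mtx'],'pos',-np.array(c['R']).T@np.array(c['t']).ravel())
E
```

```text
pics
{'time': 0.0, 'q': array([ 1.2151,  0.2647,  1.6054, -0.    ,  1.2737, -0.0369]), 'joint_vel': array([ 0.0031, -0.0006, -0.0008, -0.0004, -0.0019, -0.0016]), 'joint_torque': array([ -0.0025, -51.5115, -36.7315,  -0.    ,   0.0127,   0.    ]), 'tool_pos': array([0.2113, 0.6403, 0.23  ]), 'tcp_rot': array([-1.3446, -0.9699,  0.9729]), 'wrist_force': array([-0.3234,  0.0425,  0.5168]), 'torque': array([-0.0257, -0.0107, -0.0065]), 'width': 0.9966799807708705}
scene [[404.1445   0.     282.3686]
 [  0.     404.1445 216.0039]
 [  0.       0.       1.    ]] pos [0.7149 0.8584 0.7656]
top [[461.0077   0.     275.8976]
 [  0.     461.0077 208.4791]
 [  0.       0.       1.    ]] pos [0.3656 0.006  1.4688]
```

View pics/scene0.png

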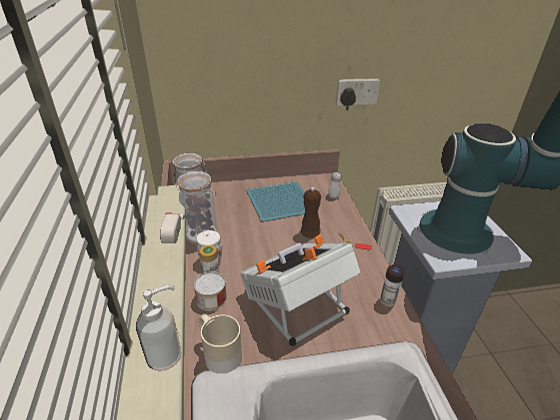

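View pics/top0.png

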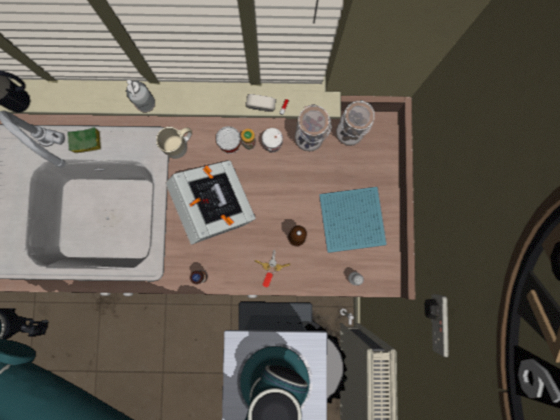

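```bash
python3 - <<'E'
from h import *
np.set_printoptions(precision=4,suppress=True)
for n in ['scene','top']:
    for l in ['fan_head','guard_handle','guard','mat','wheel_hub','grip_left','grip_right','grip_top','mill','jam','salt','tin','spice1','spice2']:
        for r in cams.mark_of(n,l)[:3]:
            X=w(n,r['xyz']); print(n,l,round(r['conf'],2),X,px(n,X))
E
```

```text
scene fan_head 0.61 [0.555  0.1822 0.1328] [292.0982 257.5167]
scene guard_handle 0.7 [0.5598 0.1665 0.1452] [288.8683 249.2772]
scene guard 0.73 [0.5516 0.1831 0.1193] [293.3888 261.9284]
scene mat 0.58 [ 0.5084 -0.2409  0.002 ] [279.1433 200.4748]
scene grip_left 0.65 [0.4859 0.1336 0.1438] [316.199  237.6338]
scene grip_right 0.69 [0.6291 0.2047 0.1413] [261.6271 265.0292]
scene grip_top 0.57 [0.5253 0.2315 0.1857] [311.0168 253.1163]
scene mill 0.85 [ 0.4418 -0.0627 -0.003 ] [310.9771 232.7141]
scene jam 0.89 [0.7437 0.0192 0.0024] [211.4042 260.4885]
scene salt 0.54 [ 0.3152 -0.2435 -0.003 ] [334.3492 196.4166]
scene tin 0.93 [ 0.7488  0.1534 -0.0029] [211.7827 298.5814]
scene tin 0.24 [0.3201 0.236  0.0005] [386.8334 301.1798]
scene spice1 0.96 [ 0.7507  0.0953 -0.0027] [210.067  281.9349]
scene spice1 0.78 [0.3242 0.233  0.003 ] [385.0085 299.7997]
scene spice2 0.96 [ 0.7507  0.0953 -0.0027] [210.067  281.9349]
scene spice2 0.78 [0.3242 0.233  0.003 ] [385.0085 299.7997]
top fan_head 0.57 [0.5524 0.1799 0.1301] [215.4174 196.465 ]
top fan_head 0.19 [0.547  0.1855 0.1213] [213.
[... 587 characters left out ...]
.4459 -0.0631 -0.0012] [295.8473 236.4589]
top jam 0.63 [ 0.748   0.0168 -0.0036] [272.2252 143.6614]
top jam 0.37 [ 0.7504  0.155  -0.0015] [229.8949 142.1261]
top salt 0.6 [ 0.3161 -0.2471  0.0018] [353.8854 278.4682]
top salt 0.4 [0.546  0.1828 0.1195] [214.8026 199.0929]
top tin 0.59 [ 0.7507  0.1565 -0.0012] [229.4259 142.0209]
top spice1 0.78 [ 0.3135  0.2351 -0.0039] [201.0361 277.0415]
top spice1 0.53 [0.5542 0.1696 0.1444] [218.3406 195.202 ]
top spice1 0.47 [ 0.7463  0.0919 -0.0002] [249.1747 143.5588]
top spice2 0.78 [ 0.3135  0.2351 -0.0039] [201.0361 277.0415]
top spice2 0.53 [0.5542 0.1696 0.1444] [218.3406 195.202 ]
top spice2 0.47 [ 0.7463  0.0919 -0.0002] [249.1747 143.5588]
```

The scene picture shows the fan head at about (300,270), the mat at (280,200), the mill at (311,212) and the jars on the left. In the top picture the fan is at (212,200), the mat at (352,218), and the buttons at (208,172), (228,219) and (196,201). Next I'll fit the fan pose.

```bash
python3 - <<'E'
from h import *
np.set_printoptions(precision=4,suppress=True)
for n in ['top','scene']:
    P=cloud(n,np.load(n+'0.npy')); im=cv2.imread(f'pics/{n}0.png')
    c0=np.array([.554,.181,.131]); y=np.array([-.9,-.437,0]);y/=np.linalg.norm(y)
    h=np.array([-y[1],y[0],0]); z=np.array([*( -np.array([y[1],-y[0]])*np.sin(np.radians(35))),np.cos(np.radians(35))]); x=np.cross(y,z)
    for it in range(4):
        D=P-c0; a,b,c=D@x,D@y,D@z
        m=(abs(a)<.097)&(abs(b)<.097)&(np.maximum(abs(a),abs(b))>.07)&(abs(c)<.008)&(im.min(-1)>110)
        Q=P[m]; mu=Q.mean(0); U,S,V=np.linalg.svd(Q-mu); zz=V[2]*np.sign(V[2][2])
        z=zz; y=y-(y@z)*z; y/=np.linalg.norm(y); x=np.cross(y,z)
        c0=c0+z*((mu-c0)@z)
    print(n,m.sum(),'z',z,np.degrees(np.arccos(z[2])),'c0',c0, np.std((Q-mu)@z), 'horiz az', np.degrees(np.arctan2(z[1],z[0])))
    m2=(abs(c)<.006)&(im.min(-1)>110)&(abs(a)<.13)&(abs(b)<.13)
    A=np.stack([a[m2],b[m2]],1).astype(np.float32); print(cv2.minAreaRect(A*1000), A.min(0),A.max(0))
    u,v=px(n,c0); u,v=int(u),int(v)
    cr=im[max(v-75,0):v+75,u-75:u+75]; cv2.imwrite(f'pics/{n}0c.png',cv2.resize(cr,(600,600),interpolation=cv2.INTER_CUBIC))
    # orange cluster
    hs=cv2.cvtColor(im,cv2.COLOR_BGR2HSV); mo=(hs[...,0]<18)&(hs[...,1]>190)&(hs[...,2]>140)&(np.linalg.norm(P-c0,axis=-1)<.15)
    k,lab,st,ce=cv2.connectedComponentsWithStats(mo.astype(np.uint8))
    for i in range(1,k):
        if st[i,4]>15:
            q=P[lab==i]; q=(q-c0)@np.stack([x,y,z],1); top=q[q[:,2]>.018]; print(ce[i],st[i,4],'mean',q.mean(0)*1e3,'ridge top',len(top),top.mean(0)*1e3 if len(top) else '')
E
```

```text
top 1655 z [ 0.2392 -0.52    0.82  ] 34.91446610145714 c0 [0.5534 0.1823 0.129 ] 0.0024070786164565256 horiz az -65.30011887632365
((-13.498443603515625, -14.739898681640625), (234.64260864257812, 226.98110961914062), 88.61139678955078) [-0.1298 -0.1293] [0.1013 0.1036]
[207.6429 171.    ] 42 mean [ -3.5201 -74.4103  16.0469] ridge top 20 [ -0.8065 -79.8181  23.6651]
[195.1429 201.2381] 21 mean [78.682   1.4547 22.8554] ridge top 18 [80.3636  1.8835 25.0119]
[227.2791 219.4186] 43 mean [ 3.3705 79.64   16.2962] ridge top 23 [ 2.8594 83.7633 23.346 ]
scene 779 z [ 0.2395 -0.5154  0.8228] 34.636705100042256 c0 [0.5534 0.1824 0.1288] 0.0017282661885349587 horiz az -65.07436133623393
((-12.8394775390625, -16.66901397705078), (228.4090576171875, 226.28314208984375), 89.51524353027344) [-0.1269 -0.1299] [0.101  0.0981]
[318.2264 240.3396] 53 mean [ 5.0823 79.438  15.1552] ridge top 22 [ 4.041  81.4877 21.6452]
[310.5714 250.4286] 21 mean [80.3372  3.577  21.0324] ridge top 16 [84.6846  0.1063 23.8862]
[261.7975 266.4177] 79 mean [  0.3103 -80.4662  14.8536] ridge top 29 [  1.0678 -82.8007  22.1483]
```

View pics/top0c.png

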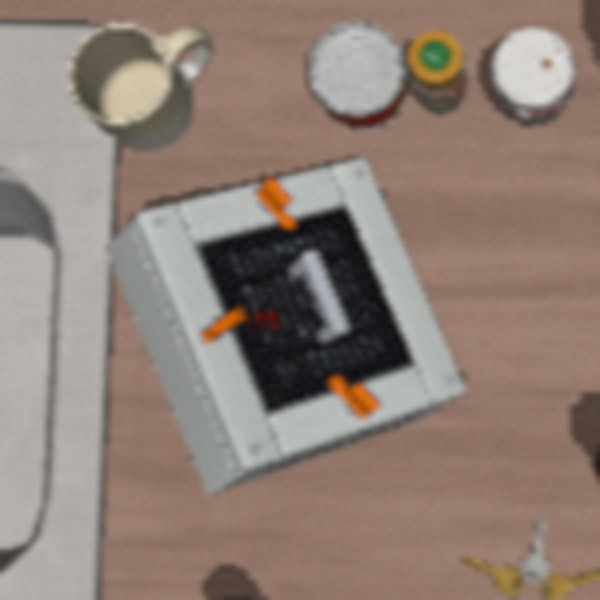

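View pics/scene0c.png

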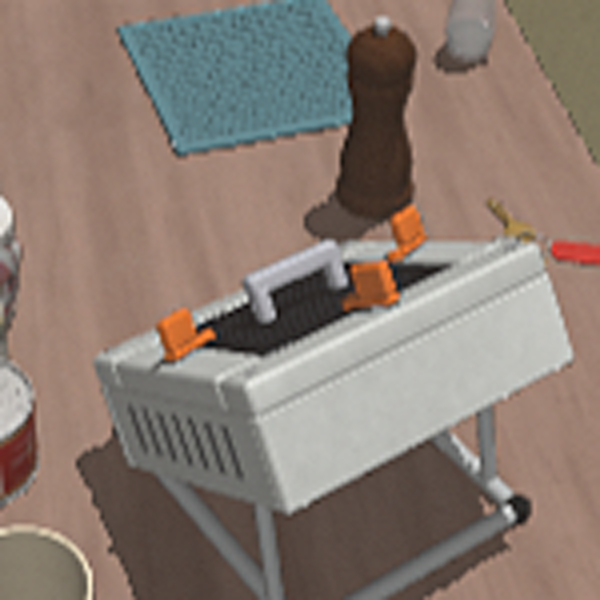

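```bash
cat > fit.py <<'E'
from h import *
from scipy.optimize import minimize
np.set_printoptions(precision=4,suppress=True)
def frame(yaw,tilt=np.radians(35)):
    # yaw: azimuth of z's horizontal part
    hz=np.array([np.cos(yaw),np.sin(yaw),0]); z=np.sin(tilt)*hz+np.array([0,0,np.cos(tilt)])
    y=np.cross(z,-np.cos(tilt)*hz+np.array([0,0,np.sin(tilt)])); return np.stack([np.cross(y,z),y,z],1)
def box(x0,x1,y0,y1,z0,z1): return np.array([[a,b,c] for a in(x0,x1) for b in(y0,y1) for c in(z0,z1)])
def hull(p): return cv2.convexHull(p.astype(np.float32))[:,0]
PIV={'left':(0,.082,-np.pi/2),'right':(0,-.082,np.pi/2),'top':(.082,0,np.pi)}
S=4
def render(cam,c0,R,ang,org,size):
    C=cams.calibration(cam);K=np.array(C['mtx'])
    def pj(q):
        X=(c0+q@R.T)@np.array(C['R']).T+np.array(C['t']).ravel(); X=X@K.T
        return (X[:,:2]/X[:,2:]-org+.5)*S-.5
    d=np.zeros((size*S,size*S),np.float32); o=d.copy()
    def fill(m,q,v): cv2.fillPoly(m,[np.round(hull(pj(q))*16).astype(np.int32)],v,shift=4)
    fill(d,box(-.066,.066,-.066,.066,-.0005,0),1.)
    for (n,(px_,py,a0)),a in zip(PIV.items(),ang):
        t=a0+a; r=np.array([[np.cos(t),-np.sin(t),0],[np.sin(t),np.cos(t),0],[0,0,1]])
        for b in (box(-.012,.012,-.0045,.0045,.005,.025),box(0,.026,-.005,.005,.001,.006)):
            q=b@r.T+np.array([px_,py,0]); fill(d,q,0.); fill(o,q,1.)
    f=lambda m: cv2.resize(m,(size,size),interpolation=cv2.INTER_AREA)
    return f(d),f(o)
size=110
obs={}
for n in ['top','scene']:
    im=cv2.imread(f'pics/{n}0.png'); c=px(n,[.553,.18,.13]); org=np.round(c).astype(int)-size//2
    cr=im[org[1]:org[1]+size,org[0]:org[0]+size].astype(np.float32)
    mx=cr.max(-1); red=(cr[...,2]-cr[...,0])
    o=np.clip((red-60)/150,0,1)
    P=cloud(n,np.load(n+'0.npy'))[org[1]:org[1]+size,org[0]:org[0]+size]
    near=(np.linalg.norm(P-np.array([.553,.18,.135]),axis=-1)<.135); o*=near
    d=np.clip((170-mx)/110,0,1)
    obs[n]=(org,d,o)
def cost(p,detail=False):
    c0=p[:3]/1e3; R=frame(np.radians(p[3])); J=0
    for k,n in enumerate(obs):
        org,d,o=obs[n]; off=p[7+2*k:9+2*k]
        rd,ro=render(n,c0,R,np.radians(p[4:7]),org-off,size)
        band=cv2.dilate((rd>0).astype(np.uint8),np.ones((9,9)))>0
        inner=cv2.erode((rd>.99).astype(np.uint8),np.ones((7,7)))>0
        m=band&~inner
        J+=((rd-d)[m]**2).sum()+2*((ro-o)**2).sum()+ 3*(off**2).sum()
    return J
if __name__=='__main__':
    best=None
    p=np.array([553,181,129,-65.2,0,0,0,0,0,0,0],float)
    for it in range(3):
        sim=np.vstack([p]+[p+e for e in np.diag([3,3,3,2,12,12,12,.5,.5,.5,.5])])
        r=minimize(cost,p,method='Nelder-Mead',options=dict(initial_simplex=sim,maxfev=1500,xatol=.01,fatol=.01)); p=r.x; print(r.fun,p)
    for n in obs:
        org,d,o=obs[n]; k=list(obs).index(n)
        rd,ro=render(n,p[:3]/1e3,frame(np.radians(p[3])),np.radians(p[4:7]),org-p[7+2*k:9+2*k],size)
        im=cv2.imread(f'pics/{n}0.png')[org[1]:org[1]+size,org[0]:org[0]+size]; big=cv2.resize(im,None,fx=6,fy=6)[:590]
        for m,c in((rd,(255,0,0)),(ro,(0,255,0))):
            b=(cv2.resize(m,None,fx=6,fy=6)>.5).astype(np.uint8)[:590]; cs,_=cv2.findContours(b,0,2); cv2.drawContours(big,cs,-1,c,1)
        cv2.imwrite(f'pics/fit_{n}.png',big[:600])
E
python3 fit.py
```

```text
476.2027643215442 [551.6149 180.144  127.2519 -65.6163  22.8792  38.1654   2.1448  -0.0471
   0.0218  -0.1051  -0.2832]
472.76740338666843 [551.7004 180.116  127.2744 -65.6305  25.745   37.8747   2.1106  -0.0533
   0.0417  -0.0756  -0.2718]
471.70590852532837 [551.7005 180.1159 127.2745 -65.6304  25.7456  39.3669   2.1116  -0.0532
   0.0419  -0.0755  -0.2717]
```

View pics/fit_top.png

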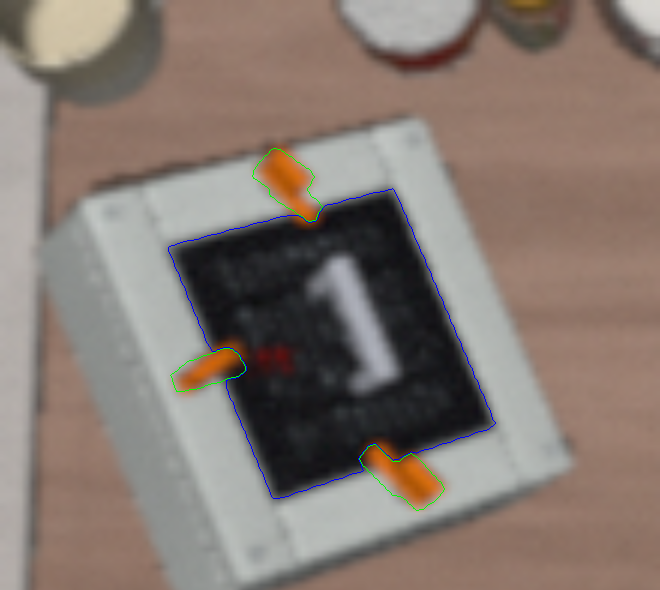

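View pics/fit_scene.png

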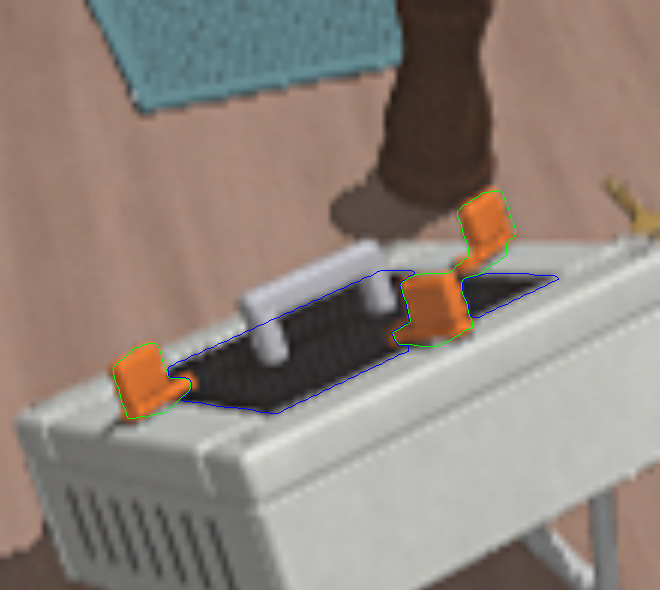

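```bash
python3 - <<'E'
import fit; from fit import *
for n in obs:
    org,d,o=obs[n]; print(n)
    P=cloud(n,np.load(n+'0.npy'))[org[1]:org[1]+size,org[0]:org[0]+size]
    R=frame(np.radians(-65.4)); q=(P-np.array([.5517,.1801,.1273]))@R*1e3
    for nm,(a,b,t0) in PIV.items():
        m=(o>.25)&(np.hypot(q[...,0]-a*1e3,q[...,1]-b*1e3)<32)&(q[...,2]>-3)
        L=np.c_[q[...,0][m]-a*1e3,q[...,1][m]-b*1e3]; c,s=np.cos(t0),np.sin(t0); L=np.c_[L[:,0]*c+L[:,1]*s,-L[:,0]*s+L[:,1]*c]
        zz=q[...,2][m]; lo=zz<12; hi=zz>18
        print(nm,'low along/side',L[lo&(L[:,0]>14)].mean(0),(lo&(L[:,0]>14)).sum(),'hi mean',L[hi].mean(0), 'hi z', zz[hi].max(), 'PCA ang hi', np.degrees(np.arctan(np.linalg.svd(L[hi]-L[hi].mean(0))[2][0][1]/np.linalg.svd(L[hi]-L[hi].mean(0))[2][0][0])))
for w_ in (0,1):
    p=np.array([552,180,127.5,-65.4,[12,20][w_],[20,25][w_],2,0,0,0,0],float)
    for k in range(4,7):
        print(k,[round(cost(np.r_[p[:k],v,p[k+1:]]),0) for v in range(-30,55,5)])
E
```

```text
top
left low along/side [18.9566  8.1709] 12 hi mean [0.2979 3.0543] hi z 30.086114935196264 PCA ang hi 28.99083210145961
right low along/side [18.6949  7.9532] 11 hi mean [ 0.6161 -1.8395] hi z 32.36089943985392 PCA ang hi 23.499643556838304
top low along/side [21.7701  5.4719] 6 hi mean [-1.7591 -0.9709] hi z 29.34617416915091 PCA ang hi 16.8489639091164
scene
left low along/side [18.3085  6.8331] 12 hi mean [2.7071 4.299 ] hi z 26.141799317827562 PCA ang hi 19.01313064553496
right low along/side [17.9325  4.2409] 8 hi mean [-2.402  -4.0952] hi z 25.96880340886362 PCA ang hi 19.416220702251792
top low along/side [18.7676 -5.9734] 2 hi mean [-3.9058  2.0749] hi z 26.343219812784604 PCA ang hi 23.712224268514763Traceback (most recent call last):
  File "<stdin>", line 14, in <module>
  File "fit.py", line 41, in cost
    rd,ro=render(n,c0,R,np.radians(p[4:7]),org-off,size)
          ~~~~~~^^^^^^^^^^^^^^^^^^^^^^^^^^^^^^^^^^^^^^^^
  File "fit.py", line 13, in render
    C=cams.calibration(cam);K=np.array(C['mtx'])
ValueError: time passes only in moves, steps and waits
```

```bash
cat > k.py <<'E'
import numpy as np, json, sys
from scipy.spatial.transform import Rotation as Ro
np.set_printoptions(precision=4,suppress=True)
from workcell import bot
C0=np.array([.5523,.1797,.1277]); YAW=np.radians(-65.4)
t=np.radians(35); hz=np.array([np.cos(YAW),np.sin(YAW),0]); Z=np.sin(t)*hz+np.array([0,0,np.cos(t)])
X=-np.cos(t)*hz+np.array([0,0,np.sin(t)]); Y=np.cross(Z,X); RF=np.stack([X,Y,Z],1)
def pose(a,b,c,jaw):
    "fan coords mm, jaw angle deg"
    j=np.radians(jaw); x=np.cos(j)*X+np.sin(j)*Y; y=-Z
    return C0+RF@np.array([a,b,c])/1e3, np.stack([x,y,np.cross(x,y)],1)
def show(S):
    R=Ro.from_rotvec(S['tcp_rot']).as_matrix(); q=RF.T@(S['tool_pos']-C0)*1e3
    rel=RF.T@R; print('t',S['time'],'tcp',S['tool_pos'],'fan',q,'jaw',np.degrees(np.arctan2(rel[1,0],rel[0,0])),'-y.z',-rel[2,1],'q',S['q'],'F',S['wrist_force'],'w',S['width'])
def go(P,R,S=None):
    S=S or bot.read_state()
    dp=(P-S['tool_pos'])/.4; rv=(Ro.from_matrix(R)*Ro.from_rotvec(S['tcp_rot']).inv()).as_rotvec()
    print('shift',np.round(dp,4),'turn',np.round(rv/(np.pi/4),3),'deg',np.degrees(np.linalg.norm(rv)))
E
python3 - <<'E'
from k import *
S=bot.read_state(); show(S); print(Ro.from_rotvec(S['tcp_rot']).as_matrix()); print(RF)
for j in (20,200): go(*pose(0,82,60,j),S)
E
```

```text
t 1.5 tcp [0.2116 0.641  0.2312] fan [ 519.1439  117.7929 -237.104 ] jaw -48.57141782266773 -y.z 0.8191401540294014 q [ 1.2151  0.2639  1.604   0.      1.2737 -0.0369] F [-0.9574 -0.4123  1.1885] w 1.000353421979262
[[ 0.3134 -0.     -0.9496]
 [ 0.9496 -0.      0.3134]
 [-0.     -1.      0.    ]]
[[-0.341  -0.9092  0.2388]
 [ 0.7448 -0.4163 -0.5215]
 [ 0.5736 -0.      0.8192]]
shift [ 0.7013 -1.3168 -0.136 ] turn [ 0.811 -0.097  1.352] deg 71.07193966363744
shift [ 0.7013 -1.3168 -0.136 ] turn [ 0.11   0.92  -2.509] deg 120.34732297948759
```

play_rows([
  [[0.35,-0.65,0.2],[0.405,-0.05,0.676]],
  [[0.35,-0.65,0.2],[0.405,-0.05,0.676]],
  [[0.35,-0.65,0.2],[0.405,-0.05,0.676]],
  [[0.35,-0.65,0.2],[0.405,-0.05,0.676]],
  [[0.35,-0.65,0.2],[0.405,-0.05,0.676]],
  [[0.35,-0.65,0.2],[0.405,-0.05,0.676]],
], gripper=0.5)

```text
time: 2.25
tool_pos: [0.3537, 0.3786, 0.3131]
tcp_rot: [-0.857, -1.488, 1.118]
wrist_force: [0.1, -0.1, 0.6]
width: 0.499
```

```bash
python3 - <<'E'
from k import *
S=bot.read_state(); show(S)
go(*pose(0,82,60,20),S)
E
```

```text
t 2.25 tcp [0.3537 0.3786 0.3131] fan [322.2205  97.8048   0.664 ] jaw -12.042283938290904 -y.z 0.94938424713396 q [ 0.5804 -0.1947  1.9599  0.301   1.2487 -1.2806] F [ 0.0919 -0.0502  0.5656] w 0.4986085550346847
shift [ 0.346  -0.6609 -0.3405] turn [ 0.403 -0.045  0.682] deg 35.7143868417303
```

```bash
python3 - <<'E'
from k import *
S=bot.read_state()
go(*pose(82,0,60,-85),S)
P,R=pose(82,0,60,-85); R0=Ro.from_rotvec(S['tcp_rot']); rv=(Ro.from_matrix(R)*R0.inv()).as_rotvec()
go(S['tool_pos']+(P-S['tool_pos'])*.5,(Ro.from_rotvec(rv*.5)*R0).as_matrix(),S)
E
```

```text
shift [ 0.4625 -0.4229 -0.2229] turn [ 0.034  0.911 -1.425] deg 76.1112433915067
shift [ 0.2313 -0.2114 -0.1115] turn [ 0.017  0.455 -0.712] deg 38.055621695753345
```

play_rows([
  [[0.2,-0.2,0.0],[0.017,0.455,-0.712]],
  [[0.2,-0.2,0.0],[0.017,0.455,-0.712]],
  [[0.2,-0.2,0.0],[0.017,0.455,-0.712]],
  [[0.2,-0.2,0.0],[0.017,0.455,-0.712]],
])

```text
time: 2.75
tool_pos: [0.4322, 0.301, 0.3105]
tcp_rot: [-0.927, -0.876, 0.787]
wrist_force: [-0.2, 0.1, 0.3]
width: 0.498
```

```bash
python3 - <<'E'
from k import *
S=bot.read_state(); show(S)
go(*pose(82,0,60,-85),S)
E
```

```text
t 2.75 tcp [0.4322 0.301  0.3105] fan [236.1045  58.678   57.8399] jaw -48.67350153113459 -y.z 0.9865041663589676 q [ 0.274  -0.0487  1.8652  0.4444  1.4245 -0.9743] F [-0.2036  0.1377  0.3088] w 0.49800249939665986
shift [ 0.266  -0.2287 -0.2166] turn [ 0.012  0.449 -0.712] deg 37.86545244498444
```

play_rows([
  [[0.266,-0.229,-0.1],[0.012,0.449,-0.712]],
  [[0.266,-0.229,-0.15],[0.012,0.449,-0.712]],
  [[0.266,-0.229,-0.217],[0.012,0.449,-0.712]],
  [[0.266,-0.229,-0.217],[0.012,0.449,-0.712]],
  [[0.266,-0.229,-0.217],[0.012,0.449,-0.712]],
])

```text
time: 3.38
tool_pos: [0.5377, 0.2096, 0.2228]
tcp_rot: [-0.928, -0.288, 0.442]
wrist_force: [0.6, -0.1, 0.3]
width: 0.501
```

```bash
python3 - <<'E'
from k import *
S=bot.read_state(); show(S)
go(*pose(82,0,7,-88),S)
from h import *
for n in ['scene','top']:
    p,d=cams.read_camera(n); cv2.imwrite(f'pics/{n}1.png',p[:,:,::-1])
    u,v=px(n,S['tool_pos']); u,v=int(u),int(v);print(u,v)
    cr=p[v-60:v+60,u-60:u+60,::-1].copy(); cv2.imwrite(f'pics/{n}1c.png',cv2.resize(cr,(590,590),interpolation=cv2.INTER_CUBIC))
E
```

```text
t 3.375 tcp [0.5377 0.2096 0.2228] fan [81.747   0.8115 58.8211] jaw -84.75174519768755 -y.z 0.9999968353094446 q [ 0.0062  0.2178  1.796   0.5544  1.4336 -0.6798] F [ 0.6218 -0.0632  0.273 ] w 0.5013084989217774
shift [-0.0293  0.0689 -0.1058] turn [-0.015  0.036 -0.061] deg 3.2514835366005532
304 233
200 196
```

View pics/scene1c.png

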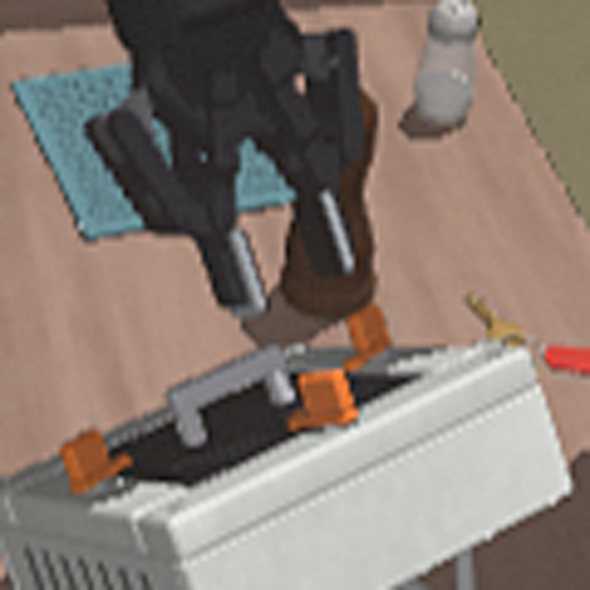

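View pics/top1c.png

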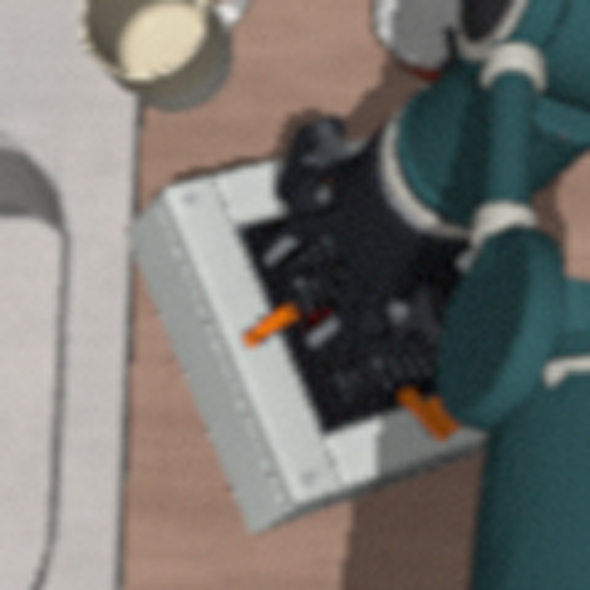

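play_rows([
  [[-0.015,0.035,-0.053],[-0.015,0.036,-0.061]],
  [[-0.029,0.069,-0.106],[-0.015,0.036,-0.061]],
  [[-0.029,0.069,-0.106],[-0.015,0.036,-0.061]],
])

```text
time: 3.85
tool_pos: [0.5246, 0.2383, 0.1816]
tcp_rot: [-0.938, -0.241, 0.415]
wrist_force: [0.6, 0.9, 0.0]
width: 0.502
```

```bash
python3 - <<'E'
from k import *
S=bot.read_state(); show(S)
E
```

```text
t 3.85 tcp [0.5246 0.2383 0.1816] fan [84.01    0.7529  6.9887] jaw -87.80131774492695 -y.z 0.9999993635352431 q [ 0.0532  0.2359  1.8559  0.5783  1.3442 -0.6336] F [0.587  0.8692 0.0054] w 0.5016762501819145
```

play_rows([
  [[0,0,0],[0,0,0]],
  [[0,0,0],[0,0,0]],
  [[0,0,0],[0,0,0]],
  [[0,0,0],[0,0,0]],
], gripper=1.0, squeeze=20)

```text
time: 4.35
tool_pos: [0.5261, 0.2369, 0.1838]
tcp_rot: [-0.938, -0.24, 0.412]
wrist_force: [-5.4, -1.7, 7.3]
width: 0.097
```

```bash
python3 - <<'E'
from k import *
S=bot.read_state(); show(S); S=bot.read_state(); show(S)
for j in (-125,-165): go(*pose(82,0,7,j),S)
E
```

```text
t 4.35 tcp [0.5261 0.2369 0.1838] fan [83.6776  0.0328  9.8363] jaw -87.88339557788711 -y.z 0.9999985755972696 q [ 0.0498  0.2349  1.8532  0.5789  1.3473 -0.633 ] F [-5.4153 -1.716   7.3242] w 0.09699912398162995
t 4.35 tcp [0.5261 0.2369 0.1838] fan [83.6776  0.0328  9.8363] jaw -87.88339557788711 -y.z 0.9999985755972696 q [ 0.0498  0.2349  1.8532  0.5789  1.3473 -0.633 ] F [-5.4153 -1.716   7.3242] w 0.09699912398162995
shift [-0.0002  0.0006 -0.0082] turn [-0.197  0.432 -0.674] deg 37.11672826268272
shift [-0.0002  0.0006 -0.0082] turn [-0.409  0.896 -1.403] deg 77.11665791067165
```

play_rows([
  [[0.004,-0.005,0.005],[0,0,0]],
  [[0.004,-0.005,0.005],[-0.048,0.104,-0.164]],
  [[0.004,-0.005,0.005],[-0.096,0.209,-0.328]],
  [[0.004,-0.005,0.005],[-0.143,0.313,-0.491]],
  [[0.004,-0.005,0.005],[-0.191,0.417,-0.655]],
  [[0.004,-0.005,0.005],[-0.239,0.521,-0.819]],
])

```text
time: 5.1
tool_pos: [0.5269, 0.2368, 0.1837]
tcp_rot: [-1.032, 0.482, 0.02]
wrist_force: [-3.3, 8.9, -4.4]
width: 0.096
```

```bash
python3 - <<'E'
from k import *
S=bot.read_state(); show(S); print('torque',S['torque'],'Ffan',RF.T@S['wrist_force'])
E
```

```text
t 5.1 tcp [0.5269 0.2368 0.1837] fan [83.3634 -0.6603  9.9997] jaw -133.25091262757283 -y.z 0.9999991362182973 q [0.0495 0.2377 1.8502 0.5788 1.3496 0.1586] F [-3.2645  8.8736 -4.4074] w 0.09604624422993811
torque [ 0.5968  0.1269 -0.0945] Ffan [ 5.1943 -0.7257 -9.0175]
```

play_rows([
  [[0,0,0],[-0.048,0.104,-0.164]],
  [[0,0,0],[-0.096,0.209,-0.328]],
  [[0,0,0],[-0.143,0.313,-0.491]],
  [[0,0,0],[-0.191,0.417,-0.655]],
  [[0,0,0],[-0.239,0.521,-0.819]],
  [[0,0,0],[-0.245,0.535,-0.84]],
])

```text
time: 5.85
tool_pos: [0.5274, 0.2364, 0.1833]
tcp_rot: [-1.018, 1.207, -0.407]
wrist_force: [-1.0, 8.5, -6.5]
width: 0.098
```

play_rows([
  [[0,0,0],[0,0,0]],
  [[0,0,0],[0,0,0]],
  [[0.018,-0.039,0.061],[0,0,0]],
  [[0.036,-0.078,0.122],[0,0,0]],
  [[0.036,-0.078,0.122],[0,0,0]],
], gripper=0.5)

```text
time: 6.48
tool_pos: [0.545, 0.2029, 0.2355]
tcp_rot: [-1.016, 1.199, -0.413]
wrist_force: [1.2, -0.2, 0.2]
width: 0.496
```

```bash
python3 - <<'E'
from k import *
S=bot.read_state(); show(S)
go(*pose(0,-82,55,-160),S)
from h import *
for n in ['scene','top']:
    p,d=cams.read_camera(n); cv2.imwrite(f'pics/{n}2.png',p[:,:,::-1])
    u,v=px(n,C0); u,v=int(u),int(v);print(u,v)
    cr=p[v-60:v+60,u-60:u+60,::-1].copy(); cv2.imwrite(f'pics/{n}2c.png',cv2.resize(cr,(590,590),interpolation=cv2.INTER_CUBIC))
E
```

```text
t 6.475 tcp [0.545  0.2029 0.2355] fan [81.5812 -3.0037 74.5081] jaw -178.98536245946258 -y.z 0.9999774524664532 q [-0.0044  0.2142  1.7739  0.5496  1.4524  0.9701] F [ 1.193  -0.1877  0.2259] w 0.4962399450715991
shift [ 0.2375 -0.0443 -0.1569] turn [ 0.103 -0.213  0.349] deg 18.9885832911742
292 258
215 196
```

View pics/scene2c.png

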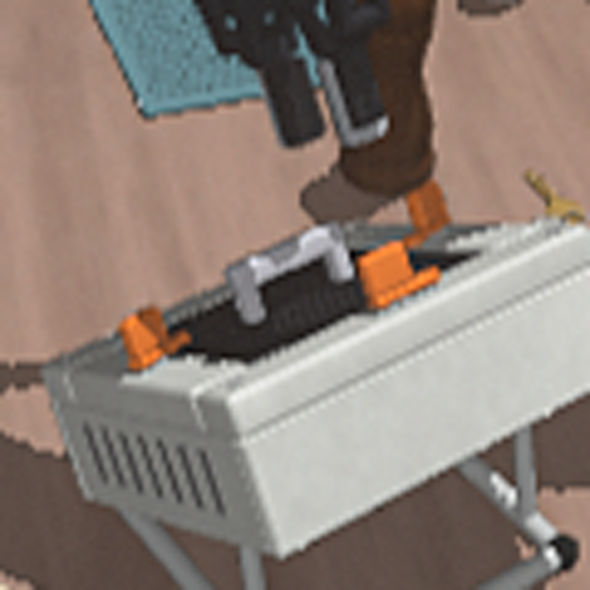

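View pics/top2c.png

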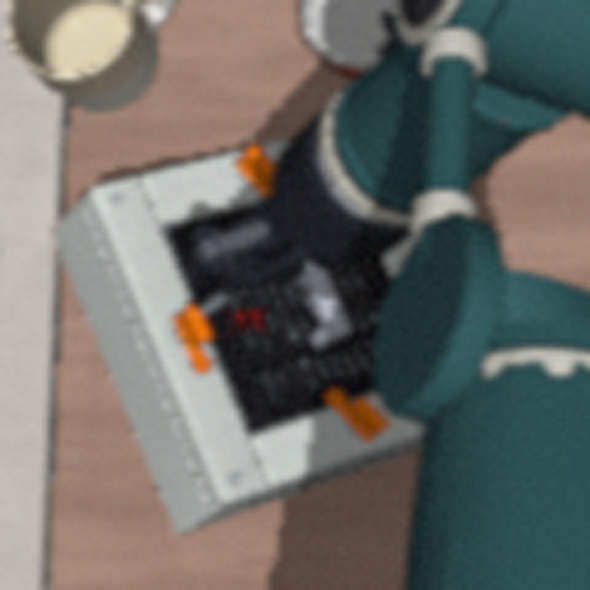

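The scene picture shows the top button lying along the edge, with its ridge at (390,275) and its nose toward (435,275). Right button next.

play_rows([
  [[0.12,-0.022,-0.05],[0.05,-0.107,0.175]],
  [[0.237,-0.044,-0.14],[0.103,-0.213,0.349]],
  [[0.237,-0.044,-0.157],[0.103,-0.213,0.349]],
  [[0.237,-0.044,-0.157],[0.103,-0.213,0.349]],
])

```text
time: 7.08
tool_pos: [0.6352, 0.1868, 0.1678]
tcp_rot: [-1.043, 0.914, -0.22]
wrist_force: [-0.3, -0.4, 0.6]
width: 0.5
```

```bash
python3 - <<'E'
from k import *
S=bot.read_state(); show(S)
go(*pose(0,-82,10,-160),S)
E
```

```text
t 7.075 tcp [0.6352 0.1868 0.1678] fan [ -0.0036 -78.2982  48.9529] jaw -160.29112543181847 -y.z 0.9999426226108565 q [-0.026   0.4433  1.6067  0.5447  1.4264  0.5949] F [-0.3462 -0.4096  0.5604] w 0.49997894869249904
shift [-0.0148  0.0546 -0.0798] turn [ 0.003 -0.015 -0.002] deg 0.6786535126887768
```

play_rows([
  [[-0.008,0.028,-0.04],[0,0,0]],
  [[-0.015,0.054,-0.08],[0,0,0]],
  [[-0.015,0.054,-0.08],[0,0,0]],
])

```text
time: 7.45
tool_pos: [0.6287, 0.2091, 0.1368]
tcp_rot: [-1.044, 0.91, -0.219]
wrist_force: [0.7, 0.2, 0.9]
width: 0.499
```

```bash
python3 - <<'E'
from k import *
S=bot.read_state(); show(S)
go(*pose(0,-82,10,-160),S)
E
```

```text
t 7.45 tcp [0.6287 0.2091 0.1368] fan [  1.042  -81.7425  10.3663] jaw -160.1183394926953 -y.z 0.9999536125602094 q [0.0054 0.4618 1.6419 0.56   1.3647 0.5871] F [0.7176 0.1689 0.9302] w 0.49888393795084207
shift [ 0.0013 -0.0012 -0.0022] turn [ 0.003 -0.011 -0.005] deg 0.5641874571489913
```

Close, then turn by +70° in two calls.

play_rows([
  [[0,0,0],[0,0,0]],
  [[0,0,0],[0,0,0]],
  [[0,0,0],[0,0,0]],
  [[0,0,0],[0,0,0]],
], gripper=1.0)

```text
time: 7.95
tool_pos: [0.6313, 0.2083, 0.1395]
tcp_rot: [-1.041, 0.908, -0.222]
wrist_force: [-2.6, 1.5, 5.5]
width: 0.096
```

play_rows([
  [[0,0,0],[0.048,-0.104,0.164]],
  [[0,0,0],[0.096,-0.209,0.328]],
  [[0,0,0],[0.143,-0.313,0.491]],
  [[0,0,0],[0.191,-0.417,0.655]],
])

```text
time: 8.45
tool_pos: [0.6304, 0.2087, 0.1399]
tcp_rot: [-1.025, 0.334, 0.11]
wrist_force: [-5.4, 3.0, 8.1]
width: 0.092
```

```bash
python3 - <<'E'
from k import *
S=bot.read_state(); show(S)
go(*pose(0,-82,10,-89),S)
E
```

```text
t 8.45 tcp [0.6304 0.2087 0.1399] fan [  1.9826 -83.0275  13.5571] jaw -123.79381707098743 -y.z 0.9999807429012795 q [ 0.0047  0.4589  1.639   0.5598  1.3663 -0.0444] F [-5.3708  3.0004  8.0824] w 0.09170828697204957
shift [-0.0028 -0.0001 -0.0101] turn [ 0.19  -0.408  0.629] deg 34.79505621423461
```

play_rows([
  [[0,0,0],[0.048,-0.104,0.164]],
  [[0,0,0],[0.096,-0.209,0.328]],
  [[0,0,0],[0.143,-0.313,0.491]],
  [[0,0,0],[0.191,-0.417,0.643]],
  [[0,0,0],[0.191,-0.417,0.643]],
])

```text
time: 9.07
tool_pos: [0.6293, 0.2085, 0.1401]
tcp_rot: [-0.94, -0.23, 0.409]
wrist_force: [-8.1, 1.1, 10.6]
width: 0.098
```

play_rows([
  [[0,0,0],[0,0,0]],
  [[0,0,0],[0,0,0]],
  [[0.018,-0.039,0.061],[0,0,0]],
  [[0.03,-0.065,0.102],[0,0,0]],
  [[0.03,-0.065,0.102],[0,0,0]],
], gripper=0.5)

```text
time: 9.7
tool_pos: [0.6452, 0.1808, 0.1807]
tcp_rot: [-0.945, -0.234, 0.401]
wrist_force: [-0.0, 0.6, -0.1]
width: 0.498
```

```bash
python3 - <<'E'
from k import *
S=bot.read_state(); show(S)
go(*pose(0,82,55,-160),S); P,R=pose(0,82,55,-160)
go(P,pose(0,0,0,-125)[1],S)
from h import *
for n in ['scene','top']:
    p,d=cams.read_camera(n); cv2.imwrite(f'pics/{n}3.png',p[:,:,::-1])
    u,v=px(n,C0); u,v=int(u),int(v);print(u,v)
    cr=p[v-60:v+60,u-60:u+60,::-1].copy(); cv2.imwrite(f'pics/{n}3c.png',cv2.resize(cr,(590,590),interpolation=cv2.INTER_CUBIC))
E
```

```text
t 9.7 tcp [0.6452 0.1808 0.1807] fan [ -0.4674 -84.9211  65.0053] jaw -88.53628461424734 -y.z 0.9999579388805377 q [-0.0343  0.4364  1.5874  0.5428  1.4334 -0.6506] F [-0.003   0.6367 -0.105 ] w 0.49816675445195835
shift [-0.3858 -0.1598 -0.0198] turn [-0.369  0.835 -1.299] deg 71.4641889475182
shift [-0.3858 -0.1598 -0.0198] turn [-0.186  0.431 -0.66 ] deg 36.46617203062913
292 258
215 196
```

play_rows([
  [[-0.1,-0.04,-0.005],[-0.047,0.108,-0.165]],
  [[-0.2,-0.08,-0.01],[-0.093,0.215,-0.33]],
  [[-0.29,-0.12,-0.015],[-0.14,0.323,-0.495]],
  [[-0.386,-0.16,-0.02],[-0.186,0.431,-0.66]],
])

```text
time: 10.3
tool_pos: [0.4867, 0.1179, 0.1697]
tcp_rot: [-1.021, 0.359, 0.095]
wrist_force: [0.2, 0.3, 0.9]
width: 0.504
```

```bash
python3 - <<'E'
from k import *
S=bot.read_state(); show(S)
go(*pose(0,82,50,-158),S)
E
```

```text
t 10.3 tcp [0.4867 0.1179 0.1697] fan [ 0.4359 85.416  51.0124] jaw -125.34480938058155 -y.z 0.9999812307066939 q [-0.1552  0.1869  1.9426  0.5074  1.4102 -0.1545] F [0.1511 0.3254 0.8833] w 0.5037399814366098
shift [ 0.0075  0.0041 -0.0027] turn [-0.179  0.373 -0.596] deg 32.65670389217919
```

View pics/scene3c.png

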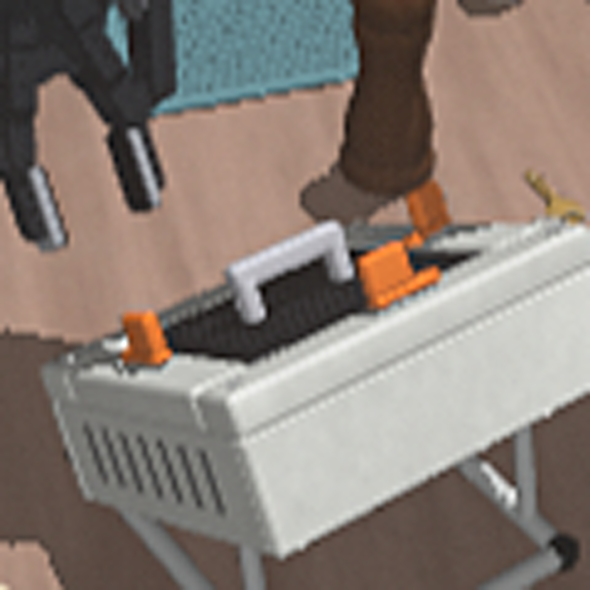

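play_rows([
  [[0.004,0.004,0.0],[-0.058,0.122,-0.196]],
  [[0.006,0.004,-0.003],[-0.12,0.25,-0.4]],
  [[0.007,0.004,-0.003],[-0.179,0.373,-0.596]],
  [[0.007,0.004,-0.003],[-0.179,0.373,-0.596]],
])

```text
time: 10.8
tool_pos: [0.4907, 0.1198, 0.1688]
tcp_rot: [-1.04, 0.867, -0.204]
wrist_force: [-0.5, -0.6, 0.1]
width: 0.501
```

```bash
python3 - <<'E'
from k import *
S=bot.read_state(); show(S)
go(*pose(0,82,12,-158),S)
E
```

```text
t 10.8 tcp [0.4907 0.1198 0.1688] fan [-0.015  80.9286 50.2094] jaw -157.60659867758997 -y.z 0.9999995831104672 q [-0.1495  0.1901  1.9383  0.5078  1.4025  0.4137] F [-0.5382 -0.5727  0.0714] w 0.5014541003174782
shift [-0.0253  0.0487 -0.0782] turn [-0.001  0.005 -0.007] deg 0.3968532633977251
```

play_rows([
  [[-0.012,0.025,-0.04],[0,0,0]],
  [[-0.024,0.049,-0.078],[0,0,0]],
  [[-0.024,0.049,-0.078],[0,0,0]],
])

```text
time: 11.18
tool_pos: [0.4793, 0.1401, 0.1362]
tcp_rot: [-1.041, 0.87, -0.201]
wrist_force: [-0.2, -0.6, -0.2]
width: 0.498
```

play_rows([
  [[0,0,0],[0,0,0]],
  [[0,0,0],[0,0,0]],
  [[0,0,0],[0,0,0]],
  [[0,0,0],[0,0,0]],
], gripper=1.0)

```text
time: 11.68
tool_pos: [0.4817, 0.1396, 0.1396]
tcp_rot: [-1.038, 0.867, -0.204]
wrist_force: [-3.7, 3.4, 5.7]
width: 0.098
```

play_rows([
  [[0,0,0],[0.048,-0.104,0.164]],
  [[0,0,0],[0.096,-0.209,0.328]],
  [[0,0,0],[0.143,-0.313,0.491]],
  [[0,0,0],[0.191,-0.417,0.655]],
])

```text
time: 12.18
tool_pos: [0.4811, 0.1399, 0.1399]
tcp_rot: [-1.016, 0.293, 0.126]
wrist_force: [-6.0, 2.6, 8.1]
width: 0.095
```

```bash
python3 - <<'E'
from k import *
S=bot.read_state(); show(S)
go(*pose(0,82,13,-90),S)
E
```

```text
t 12.175 tcp [0.4811 0.1399 0.1399] fan [ 1.6114 81.3049 13.7558] jaw -121.372452944659 -y.z 0.9999960214674928 q [-0.1188  0.2052  1.9829  0.5298  1.3395 -0.2269] F [-6.0461  2.6244  8.1419] w 0.09477945760709144
shift [-0.0007 -0.0027 -0.0039] turn [ 0.163 -0.365  0.571] deg 31.37290914039507
```

play_rows([
  [[0,0,0],[0.043,-0.095,0.15]],
  [[0,0,0],[0.086,-0.19,0.3]],
  [[0,0,0],[0.13,-0.285,0.45]],
  [[0,0,0],[0.165,-0.365,0.575]],
  [[0,0,0],[0.165,-0.365,0.575]],
])

```text
time: 12.8
tool_pos: [0.4804, 0.1398, 0.14]
tcp_rot: [-0.943, -0.204, 0.397]
wrist_force: [-6.6, 2.3, 9.6]
width: 0.094
```

play_rows([
  [[0,0,0],[0,0,0]],
  [[0,0,0],[0,0,0]],
  [[0.018,-0.039,0.061],[0,0,0]],
  [[0.03,-0.065,0.102],[0,0,0]],
  [[0.03,-0.065,0.102],[0,0,0]],
], gripper=0.5)

```text
time: 13.42
tool_pos: [0.496, 0.1121, 0.1807]
tcp_rot: [-0.948, -0.207, 0.39]
wrist_force: [-0.4, -0.1, -0.5]
width: 0.499
```

```bash
python3 - <<'E'
from k import *
S=bot.read_state(); show(S)
P,R=pose(0,0,60,-135)
go(P,R,S); go(P,pose(0,0,60,-180)[1],S)
from h import *
for n in ['scene','top']:
    p,d=cams.read_camera(n); cv2.imwrite(f'pics/{n}4.png',p[:,:,::-1])
    u,v=px(n,C0); u,v=int(u),int(v);print(u,v)
    cr=p[v-60:v+60,u-60:u+60,::-1].copy(); cv2.imwrite(f'pics/{n}4c.png',cv2.resize(cr,(590,590),interpolation=cv2.INTER_CUBIC))
    for r in cams.mark_of(n,'guard_handle')[:2]: print(r['conf'],RF.T@(w(n,r['xyz'])-C0))
E
```

```text
t 13.425 tcp [0.496  0.1121 0.1807] fan [-0.7829 79.3628 65.2253] jaw -90.10826586631629 -y.z 0.9999809419069674 q [-0.1618  0.1839  1.9199  0.5024  1.4233 -0.7618] F [-0.3961 -0.0603 -0.4991] w 0.4993489936552672
shift [ 0.1766  0.0909 -0.0096] turn [-0.233  0.526 -0.815] deg 44.892524949010344
shift [ 0.1766  0.0909 -0.0096] turn [-0.469  1.046 -1.636] deg 89.89175033022939
292 258
0.89 [-0.003  -0.0006  0.0249]
0.45 [ 0.0004 -0.0015  0.001 ]
215 196
0.87 [-0.0004  0.0034  0.0185]
0.42 [-0.1599 -0.1666 -0.0477]
```

View pics/scene4c.png

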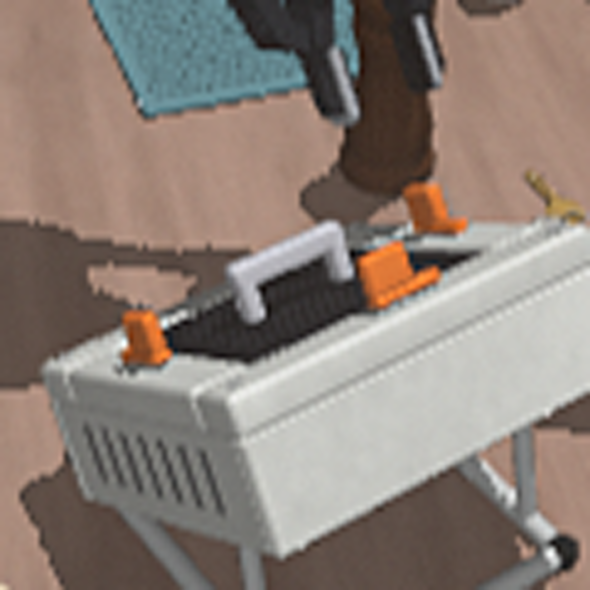

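View pics/top4c.png

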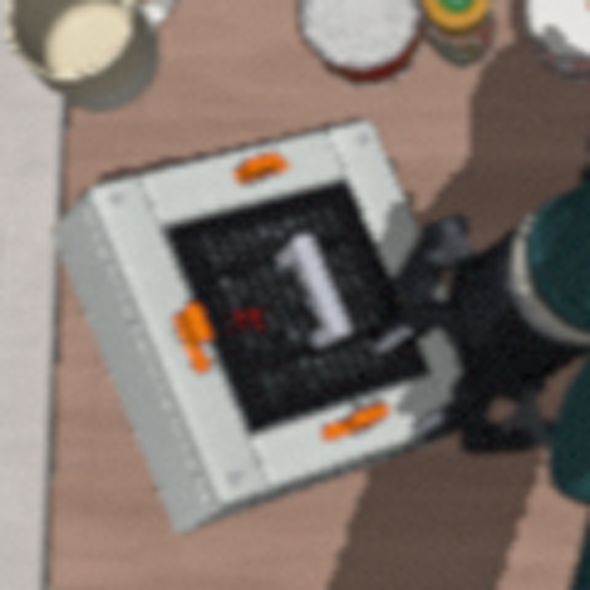

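All three buttons lie along their edges: in the top crop, the left one is at (355,420), the right at (262,168) and the top at (192,335). Now the handle.

play_rows([
  [[0.05,0.025,0],[-0.047,0.105,-0.163]],
  [[0.1,0.05,0],[-0.094,0.21,-0.326]],
  [[0.14,0.07,-0.005],[-0.14,0.315,-0.49]],
  [[0.177,0.091,-0.009],[-0.187,0.42,-0.653]],
  [[0.177,0.091,-0.009],[-0.233,0.526,-0.815]],
])

```text
time: 14.25
tool_pos: [0.5647, 0.1504, 0.1744]
tcp_rot: [-1.031, 0.517, 0.005]
wrist_force: [-0.1, -0.5, 0.3]
width: 0.502
```

play_rows([
  [[0,0,0],[-0.047,0.105,-0.163]],
  [[0,0,0],[-0.094,0.21,-0.326]],
  [[0,0,0],[-0.14,0.315,-0.49]],
  [[0,0,0],[-0.187,0.42,-0.653]],
  [[0,0,0],[-0.235,0.523,-0.82]],
  [[0,0,0],[-0.235,0.523,-0.82]],
])

```text
time: 15.0
tool_pos: [0.5639, 0.1498, 0.1747]
tcp_rot: [-1.008, 1.221, -0.412]
wrist_force: [-0.7, -0.9, -0.1]
width: 0.503
```

```bash
python3 - <<'E'
from k import *
S=bot.read_state(); show(S)
go(*pose(0,0,9,-180),S)
E
```

```text
t 15.0 tcp [0.5639 0.1498 0.1747] fan [ 0.7169  1.8836 56.9302] jaw 179.99640135844908 -y.z 0.9999709726037833 q [-0.0906  0.3096  1.7787  0.5356  1.4151  0.868 ] F [-0.669  -0.9282 -0.1056] w 0.5030447048054316
shift [-0.0237  0.0631 -0.0992] turn [-0.009 -0.001  0.002] deg 0.4365785046370374
```

play_rows([
  [[-0.012,0.031,-0.05],[0,0,0]],
  [[-0.025,0.066,-0.103],[-0.009,0,0]],
  [[-0.025,0.066,-0.103],[-0.009,0,0]],
])

```text
time: 15.38
tool_pos: [0.5523, 0.1766, 0.1324]
tcp_rot: [-1.016, 1.222, -0.414]
wrist_force: [-0.3, 0.1, 0.4]
width: 0.504
```

play_rows([
  [[0,0,0],[0,0,0]],
  [[0,0,0],[0,0,0]],
  [[0,0,0],[0,0,0]],
  [[0,0,0],[0,0,0]],
], gripper=1.0, squeeze=50)

```text
time: 15.88
tool_pos: [0.5559, 0.1752, 0.1354]
tcp_rot: [-1.013, 1.219, -0.42]
wrist_force: [2.6, -3.4, 2.1]
width: 0.128
```

```bash
python3 - <<'E'
from k import *
S=bot.read_state(); show(S)
E
```

```text
t 15.875 tcp [0.5559 0.1752 0.1354] fan [-0.1634 -1.4029  9.5577] jaw 179.8723982391253 -y.z 0.9999910776420602 q [-0.049   0.3318  1.8272  0.5529  1.3298  0.8649] F [ 2.5897 -3.4334  2.1432] w 0.1276501666880326
```

play_rows([
  [[0.006,-0.013,0.02],[0,0,0]],
  [[0.018,-0.039,0.061],[0,0,0]],
  [[0.036,-0.078,0.123],[0,0,0]],
  [[0.06,-0.13,0.205],[0,0,0]],
  [[0.06,-0.13,0.3],[0,0,0]],
  [[0.06,-0.13,0.35],[0,0,0]],
  [[0.06,-0.13,0.35],[0,0,0]],
])

```text
time: 16.75
tool_pos: [0.5797, 0.1235, 0.2765]
tcp_rot: [-1.013, 1.217, -0.421]
wrist_force: [-0.1, -0.3, -2.3]
width: 0.124
```

```bash
python3 - <<'E'
from k import *
S=bot.read_state(); show(S); print(Ro.from_rotvec(S['tcp_rot']).as_matrix())
from h import *
for n in ['scene','top']:
    p,d=cams.read_camera(n); cv2.imwrite(f'pics/{n}5.png',p[:,:,::-1]); np.save(n+'5.npy',d)
    print([np.round(w(n,r['xyz']),4) for r in cams.mark_of(n,'mat')[:2]])
E
```

```text
t 16.75 tcp [0.5797 0.1235 0.2765] fan [ 34.1236  -1.5358 157.712 ] jaw 179.94670667039142 -y.z 0.9999861983753455 q [-0.1249  0.253   1.6495  0.5104  1.5842  0.9351] F [-0.0703 -0.2706 -2.2858] w 0.12354880629038055
[[ 0.3407 -0.2337  0.9107]
 [-0.7464  0.5217  0.4132]
 [-0.5716 -0.8205  0.0033]]
[array([ 0.5057, -0.2393,  0.0009]), array([0.7463, 0.0174, 0.0029])]
[array([ 0.5062, -0.2412,  0.0013])]
```

View pics/scene5.png

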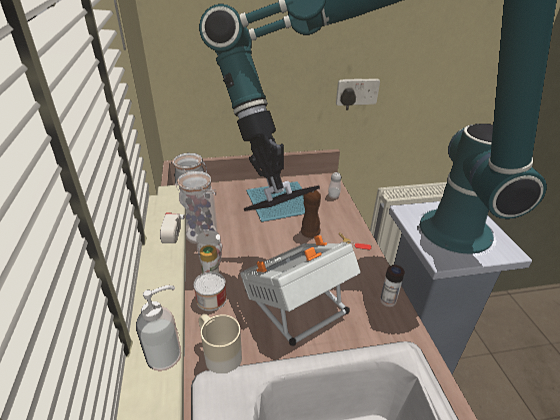

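View pics/top5.png

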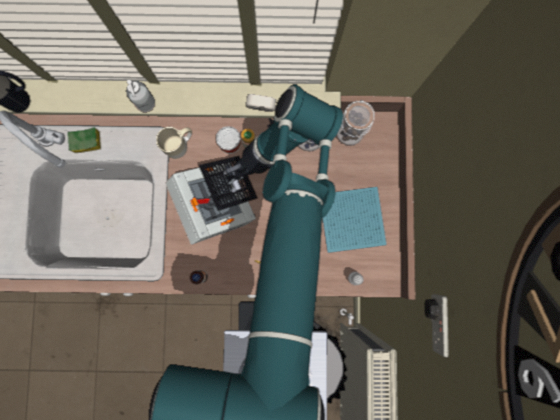

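```bash
python3 - <<'E'
from k import *
from h import *
im=cv2.imread('pics/top0.png'); hs=cv2.cvtColor(im,cv2.COLOR_BGR2HSV); P=cloud('top',np.load('top0.npy'))
m=(hs[...,0]>80)&(hs[...,0]<105)&(hs[...,1]>70)&(abs(P[...,2])<.02)&(np.hypot(P[...,0]-.506,P[...,1]+.24)<.15)
(c,s,a)=cv2.minAreaRect((P[m][:,:2]*1e3).astype(np.float32)); print(c,s,a,P[m].mean(0))
S=bot.read_state(); R0=Ro.from_rotvec(S['tcp_rot'])
yaw=np.degrees(np.arctan2(R0.as_matrix()[1,0],R0.as_matrix()[0,0])); 
k=np.round((yaw-a)/90)*90+a; print('yaw',yaw,k)
j=np.radians(k); x=np.array([np.cos(j),np.sin(j),0]); y=np.array([0,0,-1.]); R=np.stack([x,y,np.cross(x,y)],1)
go(np.array([.506,-.2405,.27]),R,S)
E
```

```text
(504.0872802734375, -242.10833740234375) (185.22003173828125, 185.3009033203125) 8.238238334655762 [ 0.5032 -0.2417  0.0065]
yaw -65.71296272735657 -81.76176166534424
shift [-0.1791 -0.9112 -0.0061] turn [-0.749 -0.224 -0.347] deg 38.49765762866731
```

play_rows([
  [[-0.01,-0.05,0.02],[-0.06,-0.02,-0.03]],
  [[-0.04,-0.16,0.03],[-0.16,-0.05,-0.07]],
  [[-0.07,-0.28,0.03],[-0.26,-0.08,-0.12]],
  [[-0.1,-0.4,0.03],[-0.36,-0.11,-0.17]],
  [[-0.12,-0.53,0.03],[-0.46,-0.14,-0.21]],
  [[-0.14,-0.66,0.02],[-0.56,-0.17,-0.26]],
  [[-0.16,-0.78,0.01],[-0.66,-0.2,-0.31]],
  [[-0.182,-0.87,0.0],[-0.749,-0.224,-0.347]],
  [[-0.182,-0.911,-0.006],[-0.749,-0.224,-0.347]],
  [[-0.182,-0.911,-0.006],[-0.749,-0.224,-0.347]],
])

```text
time: 18.2
tool_pos: [0.5057, -0.2405, 0.2707]
tcp_rot: [-1.272, 1.102, -1.101]
wrist_force: [0.3, -0.4, -2.4]
width: 0.121
```

```bash
python3 - <<'E'
from k import *
from h import *
S=bot.read_state(); show(S); print(Ro.from_rotvec(S['tcp_rot']).as_matrix())
j=np.radians(-81.8); x=np.array([np.cos(j),np.sin(j),0]); y=np.array([0,0,-1.]); R=np.stack([x,y,np.cross(x,y)],1)
go(np.array([.505,-.241,.05]),R,S)
for n in ['scene','top']:
    p,d=cams.read_camera(n); cv2.imwrite(f'pics/{n}6.png',p[:,:,::-1]); np.save(n+'6.npy',d)
    print([(r['conf'],np.round(w(n,r['xyz']),4)) for l in('guard','guard_handle') for r in cams.mark_of(n,l)[:1]])
E
```

```text
t 18.2 tcp [ 0.5057 -0.2405  0.2707] fan [-215.0464  217.3013  325.2083] jaw 160.3549191131094 -y.z 0.8198963668048254 q [-0.4899  0.0236  1.8041  0.0024  1.3138  0.9358] F [ 0.2942 -0.4236 -2.3589] w 0.1212692485292265
[[ 0.144   0.0012  0.9896]
 [-0.9896  0.002   0.144 ]
 [-0.0018 -1.      0.0015]]
shift [-0.0018 -0.0012 -0.5519] turn [-0.003  0.002 -0.002] deg 0.15451979355389342
[(0.93, array([ 0.5025, -0.2406,  0.2534])), (0.8, array([ 0.5032, -0.2427,  0.2863]))]
[(0.77, array([ 0.5026, -0.2437,  0.2548])), (0.82, array([ 0.5021, -0.2415,  0.2829]))]
```

View pics/scene6.png

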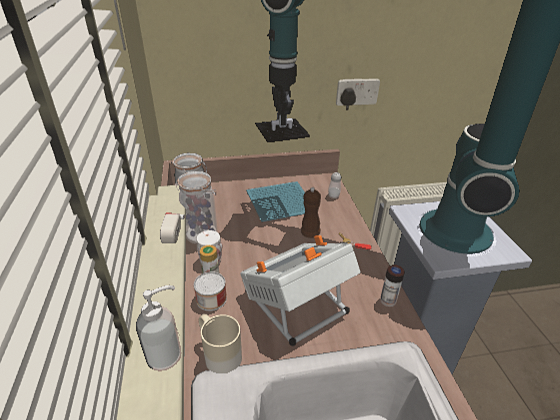

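View pics/top6.png

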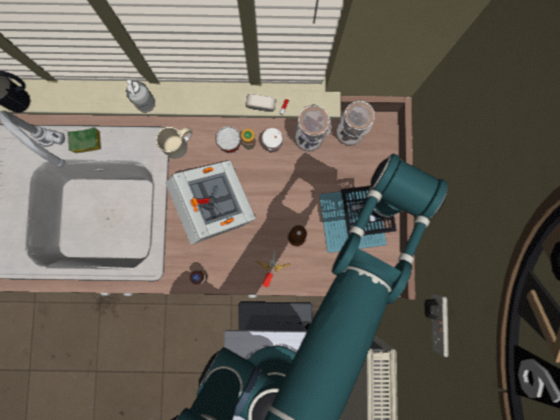

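play_rows([
  [[0.002,0.002,-0.08],[0,0,0]],
  [[0.003,0.002,-0.2],[0,0,0]],
  [[0.003,0.002,-0.32],[0,0,0]],
  [[0.003,0.002,-0.44],[0,0,0]],
  [[0.003,0.002,-0.53],[0,0,0]],
  [[0.003,0.002,-0.57],[0,0,0]],
  [[0.003,0.002,-0.59],[0,0,0]],
  [[0.003,0.002,-0.595],[0,0,0]],
  [[0.003,0.002,-0.595],[0,0,0]],
])

```text
time: 19.62
tool_pos: [0.5083, -0.2404, 0.0355]
tcp_rot: [-1.272, 1.096, -1.106]
wrist_force: [0.8, -0.9, -0.8]
width: 0.126
```

play_rows([
  [[0,0,-0.004],[0,0,0]],
  [[0,0,-0.008],[0,0,0]],
  [[0,0,-0.012],[0,0,0]],
  [[0,0,-0.015],[0,0,0]],
  [[0,0,-0.015],[0,0,0]],
])

```text
time: 20.25
tool_pos: [0.507, -0.2397, 0.0278]
tcp_rot: [-1.273, 1.099, -1.103]
wrist_force: [-0.3, -0.4, -1.5]
width: 0.123
```

play_rows([
  [[0,0,-0.002],[0,0,0]],
  [[0,0,-0.004],[0,0,0]],
  [[0,0,-0.006],[0,0,0]],
  [[0,0,-0.006],[0,0,0]],
])

```text
time: 20.75
tool_pos: [0.5071, -0.2398, 0.0256]
tcp_rot: [-1.273, 1.099, -1.104]
wrist_force: [-1.4, 0.5, -2.1]
width: 0.125
```

play_rows([
  [[0,0,-0.002],[0,0,0]],
  [[0,0,-0.004],[0,0,0]],
  [[0,0,-0.006],[0,0,0]],
  [[0,0,-0.006],[0,0,0]],
])

```text
time: 21.25
tool_pos: [0.5072, -0.2399, 0.0246]
tcp_rot: [-1.273, 1.099, -1.103]
wrist_force: [-3.8, 2.1, 8.9]
width: 0.125
```

play_rows([
  [[0,0,0.003],[0,0,0]],
  [[0,0,0.003],[0,0,0]],
])

```text
time: 21.5
tool_pos: [0.5074, -0.2399, 0.0246]
tcp_rot: [-1.273, 1.098, -1.104]
wrist_force: [-0.7, 0.1, 1.3]
width: 0.126
```

play_rows([
  [[0,0,0],[0,0,0]],
  [[0,0,0],[0,0,0]],
  [[0,0,0],[0,0,0]],
  [[0,0,0.05],[0,0,0]],
  [[0,0,0.15],[0,0,0]],
  [[0,0,0.3],[0,0,0]],
  [[0,0,0.45],[0,0,0]],
  [[0,0,0.5],[0,0,0]],
  [[0,0,0.5],[0,0,0]],
], gripper=0.5)

```text
time: 22.62
tool_pos: [0.5082, -0.2404, 0.2263]
tcp_rot: [-1.272, 1.095, -1.107]
wrist_force: [0.4, 0.9, -1.4]
width: 0.503
```

```bash
python3 - <<'E'
from k import *
from h import *
S=bot.read_state(); show(S)
for n in ['scene','top']:
    p,d=cams.read_camera(n); cv2.imwrite(f'pics/{n}7.png',p[:,:,::-1]); np.save(n+'7.npy',d)
    print([(l,r['conf'],np.round(w(n,r['xyz']),4)) for l in('guard','guard_handle','wheel_hub','mill','salt') for r in cams.mark_of(n,l)[:1]])
    u,v=px(n,C0); u,v=int(u),int(v)
    cr=p[v-60:v+60,u-60:u+60,::-1].copy(); cv2.imwrite(f'pics/{n}7c.png',cv2.resize(cr,(590,590),interpolation=cv2.INTER_CUBIC))
E
```

```text
t 22.625 tcp [ 0.5082 -0.2404  0.2263] fan [-241.2474  214.9504  289.3336] jaw 160.34181667386264 -y.z 0.8161298462504568 q [-0.4865  0.0497  1.8592  0.0007  1.2255  0.9386] F [ 0.4173  0.9185 -1.3969] w 0.5034730629283728
[('guard', 0.65, array([ 0.5072, -0.2394,  0.0065])), ('guard_handle', 0.8, array([ 0.5095, -0.2413,  0.0373])), ('mill', 0.75, array([ 0.4432, -0.0649,  0.0018])), ('salt', 0.51, array([ 0.3151, -0.2446, -0.0015]))]
[('guard', 0.73, array([ 0.4992, -0.2399,  0.007 ])), ('guard_handle', 0.85, array([ 0.5024, -0.2414,  0.0383])), ('wheel_hub', 0.74, array([0.5473, 0.1955, 0.1019])), ('mill', 0.8, array([ 0.4458, -0.069 , -0.0032]))]
```

View pics/scene7.png

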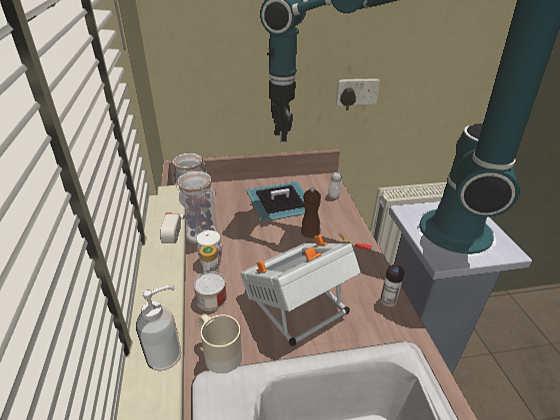

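View pics/top7c.png

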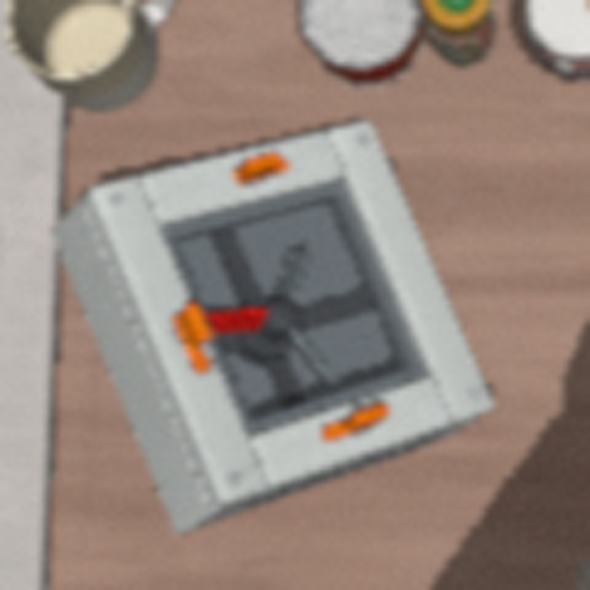

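View pics/top7.png

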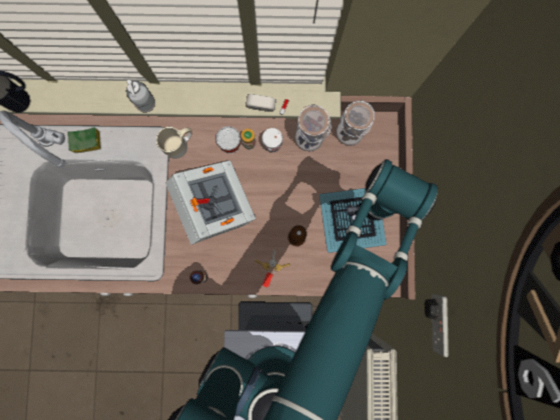

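The guard sits centred on the mat at (281,193) in the scene picture, handle up. The wheel is now exposed, with its red blade at (240,320) in the top crop. Next, the blade angle.

```bash
cat > wh.py <<'E'
from k import *
from h import *
def ang(n,p):
    c=cams.calibration(n);K=np.array(c['mtx']);R=np.array(c['R']);t=np.array(c['t']).ravel(); o=-R.T@t
    im=p.astype(int); u,v=px(n,C0-.03*Z)
    hs=cv2.cvtColor(p,cv2.COLOR_RGB2HSV)
    m=((hs[...,0]<4)|(hs[...,0]>175))&(hs[...,1]>170)&(hs[...,2]>60)
    yy,xx=np.nonzero(m); k=np.hypot(xx-u,yy-v)<35; yy,xx=yy[k],xx[k]
    d=np.stack([(xx-K[0,2])/K[0,0],(yy-K[1,2])/K[1,1],np.ones(len(xx))],1)@R
    s=((C0-.033*Z-o)@Z)/(d@Z); q=(o+d*s[:,None]-C0)@RF*1e3
    print(n,len(xx),'red mean',q.mean(0) if len(xx) else '', 'ang',np.degrees(np.arctan2(q[:,1].mean(),q[:,0].mean())) if len(xx) else '')
E
python3 - <<'E'
from wh import *
for n in ['top','scene']: ang(n,cv2.imread(f'pics/{n}7.png')[:,:,::-1].copy())
S=bot.read_state()
P,R=pose(0,-33,90,-180); 
go(P,R,S); 
P=C0+RF@np.array([0,0,.15]); go(P,R,S)
E
```

```text
top 42 red mean [ 25.4581  -6.1878 -33.    ] ang -13.661256585371458
scene 0 red mean  ang 
shift [ 0.2417  0.9657 -0.0568] turn [0.749 0.225 0.351] deg 38.56001611734644
shift [0.2026 0.8531 0.0661] turn [0.749 0.225 0.351] deg 38.56001611734644
```

play_rows([
  [[0.02,0.06,0.04],[0.07,0.02,0.03]],
  [[0.05,0.18,0.08],[0.18,0.05,0.08]],
  [[0.08,0.31,0.1],[0.29,0.09,0.14]],
  [[0.11,0.44,0.1],[0.4,0.12,0.19]],
  [[0.14,0.57,0.1],[0.51,0.15,0.24]],
  [[0.17,0.7,0.08],[0.62,0.19,0.29]],
  [[0.2,0.8,0.07],[0.72,0.22,0.34]],
  [[0.203,0.853,0.066],[0.749,0.225,0.351]],
  [[0.203,0.853,0.066],[0.749,0.225,0.351]],
], gripper=1.0)

```text
time: 24.35
tool_pos: [0.5879, 0.1019, 0.2503]
tcp_rot: [-1.017, 1.219, -0.415]
wrist_force: [0.3, 0.2, -0.5]
width: -0.002
```

```bash
python3 - <<'E'
from wh import *
S=bot.read_state(); show(S)
a=np.radians(-74); x,y=35*np.cos(a),35*np.sin(a)
go(*pose(x,y,20,-180),S)
for n in ['top','scene']:
    p,d=cams.read_camera(n); cv2.imwrite(f'pics/{n}8.png',p[:,:,::-1]); 
    u,v=px(n,C0+.05*Z); u,v=int(u),int(v)
    cr=p[v-75:v+75,u-75:u+75,::-1].copy(); cv2.imwrite(f'pics/{n}8c.png',cv2.resize(cr,(590,590),interpolation=cv2.INTER_CUBIC))
E
```

```text
t 24.35 tcp [0.5879 0.1019 0.2503] fan [  0.2822   0.0534 149.5038] jaw -179.99374366842613 -y.z 0.9999986824869888 q [-0.1541  0.294   1.6479  0.4979  1.5693  0.891 ] F [ 0.3307  0.2032 -0.5201] w -0.0017147879358263079
shift [-0.0087  0.2214 -0.2518] turn [ 0.001 -0.001 -0.001] deg 0.09321608349424472
```

View pics/scene8c.png

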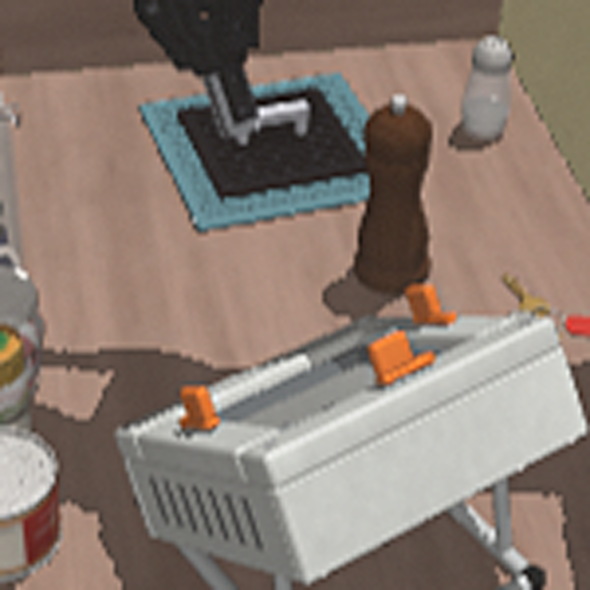

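play_rows([
  [[-0.002,0.055,-0.063],[0,0,0]],
  [[-0.005,0.13,-0.15],[0,0,0]],
  [[-0.009,0.2,-0.23],[0,0,0]],
  [[-0.009,0.221,-0.252],[0,0,0]],
  [[-0.009,0.221,-0.252],[0,0,0]],
])

```text
time: 25.08
tool_pos: [0.5848, 0.1892, 0.1506]
tcp_rot: [-1.015, 1.218, -0.416]
wrist_force: [-0.8, 0.1, 0.9]
width: -0.002
```

```bash
python3 - <<'E'
from wh import *
S=bot.read_state(); show(S)
a=np.radians(-74); x,y=35*np.cos(a),35*np.sin(a)
go(*pose(x,y,-34,-180),S)
E
```

```text
t 25.075 tcp [0.5848 0.1892 0.1506] fan [  9.1297 -33.5078  21.6002] jaw 179.99930069106222 -y.z 0.9999998138707851 q [-0.0254  0.3666  1.7482  0.5546  1.3603  0.9043] F [-0.8307  0.1167  0.8651] w -0.001960837163381845
shift [-0.0333  0.0736 -0.1131] turn [0.001 0.001 0.   ] deg 0.03496477511076956
```

play_rows([
  [[-0.008,0.018,-0.028],[0,0,0]],
  [[-0.016,0.036,-0.056],[0,0,0]],
  [[-0.025,0.055,-0.085],[0,0,0]],
  [[-0.033,0.074,-0.113],[0,0,0]],
  [[-0.033,0.074,-0.113],[0,0,0]],
])

```text
time: 25.7
tool_pos: [0.57, 0.22, 0.1033]
tcp_rot: [-1.017, 1.221, -0.414]
wrist_force: [0.3, 0.1, -0.7]
width: 0.003
```

```bash
python3 - <<'E'
from wh import *
S=bot.read_state(); show(S)
r=35
for st in (0,1):
    a0=-74+225*st
    print([ (RF@np.array([r*(np.cos(np.radians(a0+22.5*k))-np.cos(np.radians(a0))),r*(np.sin(np.radians(a0+22.5*k))-np.sin(np.radians(a0))),0])/400).round(3).tolist() for k in range(1,11)])
E
```

```text
t 25.7 tcp [0.57   0.22   0.1033] fan [ 10.0011 -32.8386 -36.7682] jaw 179.94403494456645 -y.z 0.9999954880011166 q [0.0212 0.3987 1.8044 0.5839 1.2685 0.89  ] F [ 0.3423  0.143  -0.6535] w 0.0034880063143322847
[[-0.025, 0.016, 0.017], [-0.056, 0.022, 0.03], [-0.089, 0.016, 0.036], [-0.119, -0.0, 0.034], [-0.141, -0.025, 0.025], [-0.152, -0.053, 0.01], [-0.151, -0.082, -0.008], [-0.137, -0.106, -0.028], [-0.112, -0.122, -0.045], [-0.081, -0.128, -0.058]]
[[0.033, 0.006, -0.006], [0.063, 0.022, -0.004], [0.085, 0.046, 0.005], [0.097, 0.075, 0.02], [0.095, 0.103, 0.038], [0.081, 0.128, 0.058], [0.056, 0.144, 0.075], [0.025, 0.149, 0.088], [-0.008, 0.144, 0.094], [-0.038, 0.127, 0.092]]
```

play_rows([
  [[-0.025,0.016,0.017],[0,0,0]],
  [[-0.056,0.022,0.03],[0,0,0]],
  [[-0.089,0.016,0.036],[0,0,0]],
  [[-0.119,0.0,0.034],[0,0,0]],
  [[-0.141,-0.025,0.025],[0,0,0]],
  [[-0.152,-0.053,0.01],[0,0,0]],
  [[-0.151,-0.082,-0.008],[0,0,0]],
  [[-0.137,-0.106,-0.028],[0,0,0]],
  [[-0.112,-0.122,-0.045],[0,0,0]],
  [[-0.081,-0.128,-0.058],[0,0,0]],
])

```text
time: 26.95
tool_pos: [0.5397, 0.1676, 0.0806]
tcp_rot: [-1.015, 1.22, -0.416]
wrist_force: [-0.9, -0.4, 0.4]
width: 0.002
```

```bash
python3 - <<'E'
from wh import *
S=bot.read_state(); show(S)
p,d=cams.read_camera('top'); ang('top',p); cv2.imwrite('pics/top9.png',p[:,:,::-1])
u,v=px('top',C0); u,v=int(u),int(v)
cv2.imwrite('pics/top9c.png',cv2.resize(p[v-60:v+60,u-60:u+60,::-1].copy(),(590,590),interpolation=cv2.INTER_CUBIC))
E
```

```text
t 26.95 tcp [0.5397 0.1676 0.0806] fan [-31.7267  16.518  -35.245 ] jaw 179.92707191422807 -y.z 0.9999996781395224 q [-0.0621  0.3757  1.8879  0.5618  1.2512  0.7976] F [-0.8698 -0.4053  0.4291] w 0.0022130600152497956
top 2 red mean [-19.9664   0.8802 -33.    ] ang 177.47587698165083
```

View pics/top9c.png

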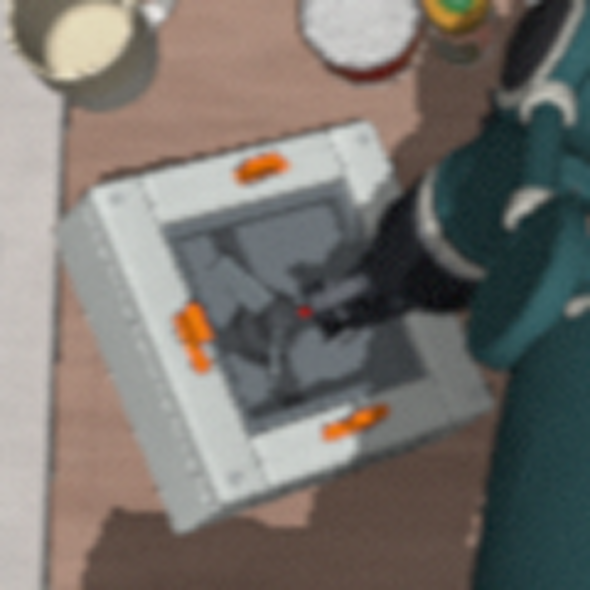

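The wheel follows the finger: the red blade now shows just left of the gripper tip at (305,312). Continuing round.

play_rows([
  [[0.033,0.006,-0.006],[0,0,0]],
  [[0.063,0.022,-0.004],[0,0,0]],
  [[0.085,0.046,0.005],[0,0,0]],
  [[0.097,0.075,0.02],[0,0,0]],
  [[0.095,0.103,0.038],[0,0,0]],
  [[0.081,0.128,0.058],[0,0,0]],
  [[0.056,0.144,0.075],[0,0,0]],
  [[0.025,0.149,0.088],[0,0,0]],
  [[-0.008,0.144,0.094],[0,0,0]],
  [[-0.038,0.127,0.092],[0,0,0]],
])

```text
time: 28.25
tool_pos: [0.5231, 0.2189, 0.119]
tcp_rot: [-1.014, 1.218, -0.416]
wrist_force: [1.7, 1.0, 0.9]
width: -0.003
```

```bash
python3 - <<'E'
from wh import *
S=bot.read_state(); show(S)
p,d=cams.read_camera('top'); ang('top',p)
u,v=px('top',C0); u,v=int(u),int(v)
cv2.imwrite('pics/top10c.png',cv2.resize(p[v-60:v+60,u-60:u+60,::-1].copy(),(590,590),interpolation=cv2.INTER_CUBIC))
r=35;a0=np.degrees(np.arctan2(*(RF.T@(S['tool_pos']-C0))[[1,0]])); print(a0)
print([ (RF@np.array([r*(np.cos(np.radians(a0+22.5*k))-np.cos(np.radians(a0))),r*(np.sin(np.radians(a0+22.5*k))-np.sin(np.radians(a0))),0])/400).round(3).tolist() for k in [1,2,3,2.3,2.3]])
E
```

```text
t 28.25 tcp [0.5231 0.2189 0.119 ] fan [ 34.1325  10.255  -34.5596] jaw -179.98226471386053 -y.z 0.9999995594312777 q [0.0206 0.3005 1.9055 0.5857 1.2628 0.8861] F [1.7215 0.9735 0.9338] w -0.003013362641131471
top 6 red mean [ 19.8017  23.1055 -33.    ] ang 49.40304270000495
16.72272441098414
[[-0.022, -0.024, -0.009], [-0.033, -0.053, -0.024], [-0.031, -0.082, -0.043], [-0.033, -0.062, -0.03], [-0.033, -0.062, -0.03]]
```

View pics/top10c.png

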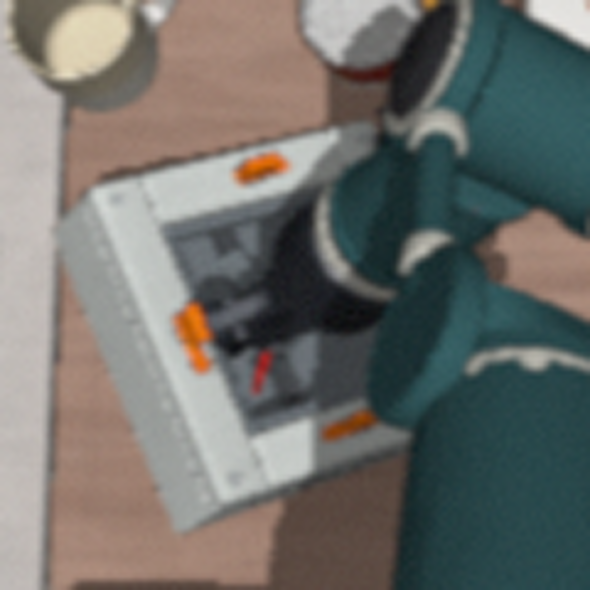

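play_rows([
  [[-0.022,-0.024,-0.009],[0,0,0]],
  [[-0.033,-0.053,-0.024],[0,0,0]],
  [[-0.031,-0.082,-0.043],[0,0,0]],
  [[-0.031,-0.082,-0.043],[0,0,0]],
  [[-0.033,-0.062,-0.03],[0,0,0]],
  [[-0.033,-0.062,-0.03],[0,0,0]],
  [[-0.015,-0.101,0.031],[0,0,0]],
  [[0.009,-0.153,0.113],[0,0,0]],
  [[0.044,-0.231,0.236],[0,0,0]],
  [[0.044,-0.231,0.236],[0,0,0]],
])

```text
time: 29.55
tool_pos: [0.5457, 0.1252, 0.2178]
tcp_rot: [-1.012, 1.21, -0.423]
wrist_force: [-0.4, 0.4, -0.5]
width: -0.004
```

```bash
python3 - <<'E'
from wh import *
S=bot.read_state(); show(S)
E
```

```text
t 29.55 tcp [0.5457 0.1252 0.2178] fan [ 13.3165  28.6401 100.6302] jaw -179.79217043218176 -y.z 0.9999506059226969 q [-0.1289  0.232   1.7867  0.5113  1.48    0.8704] F [-0.4275  0.3664 -0.5367] w -0.0036401231545479347
```

Lift well clear and do the final check.

play_rows([
  [[0.0,-0.05,0.1],[0,0,0]],
  [[0.0,-0.12,0.25],[0,0,0]],
  [[0.0,-0.15,0.35],[0,0,0]],
  [[0.0,-0.15,0.35],[0,0,0]],
])

```text
time: 30.05
tool_pos: [0.5431, 0.0662, 0.3566]
tcp_rot: [-1.013, 1.212, -0.421]
wrist_force: [0.2, 1.0, -0.1]
width: -0.002
```

```bash
python3 - <<'E'
from wh import *
S=bot.read_state(); show(S)
for n in ['scene','top']:
    p,d=cams.read_camera(n); cv2.imwrite(f'pics/{n}11.png',p[:,:,::-1]); ang(n,p)
    print([(l,round(r['conf'],2),np.round(w(n,r['xyz']),4)) for l in('guard','mat','mill','jam','salt','tin','spice1') for r in cams.mark_of(n,l)[:1]])
    u,v=px(n,C0); u,v=int(u),int(v)
    cv2.imwrite(f'pics/{n}11c.png',cv2.resize(p[v-60:v+60,u-60:u+60,::-1].copy(),(590,590),interpolation=cv2.INTER_CUBIC))
E
```

```text
t 30.05 tcp [0.5431 0.0662 0.3566] fan [ 49.9132  55.568  244.5434] jaw -179.81716051244388 -y.z 0.9999755858551822 q [-0.2213  0.156   1.6174  0.4821  1.7402  0.9104] F [ 0.2302  1.0368 -0.1332] w -0.0020297118258881283
scene 0 red mean  ang 
[('guard', 0.71, array([ 0.5069, -0.2434,  0.0056])), ('mat', 0.75, array([ 0.5078, -0.2406,  0.0011])), ('mill', 0.73, array([ 0.318 , -0.244 , -0.0017])), ('jam', 0.96, array([0.7441, 0.0203, 0.0014])), ('salt', 0.76, array([ 0.3199, -0.2408, -0.0024])), ('tin', 0.92, array([ 0.7497,  0.1542, -0.0029])), ('spice1', 0.87, array([ 0.3182,  0.2378, -0.0001]))]
top 17 red mean [-17.0862  24.481  -33.    ] ang 124.9126476968879
[('guard', 0.9, array([ 0.5014, -0.2417,  0.0075])), ('mat', 0.62, array([ 0.5068, -0.2387,  0.0017])), ('jam', 0.62, array([0.7461, 0.0175, 0.0002])), ('salt', 0.63, array([ 0.3183, -0.2432,  0.0015])), ('tin', 0.9, array([0.7521, 0.1572, 0.0002])), ('spice1', 0.77, array([ 0.3148,  0.2334, -0.0009]))]
```

View pics/scene11.png

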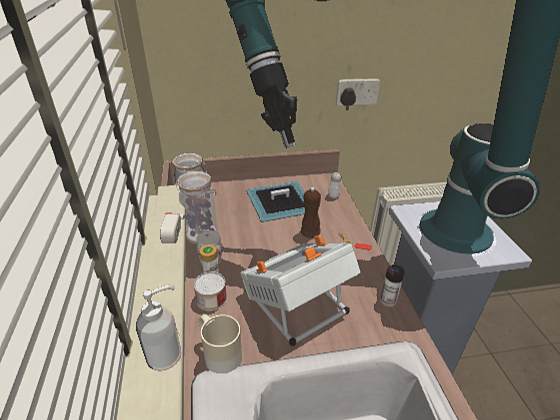

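View pics/scene11c.png

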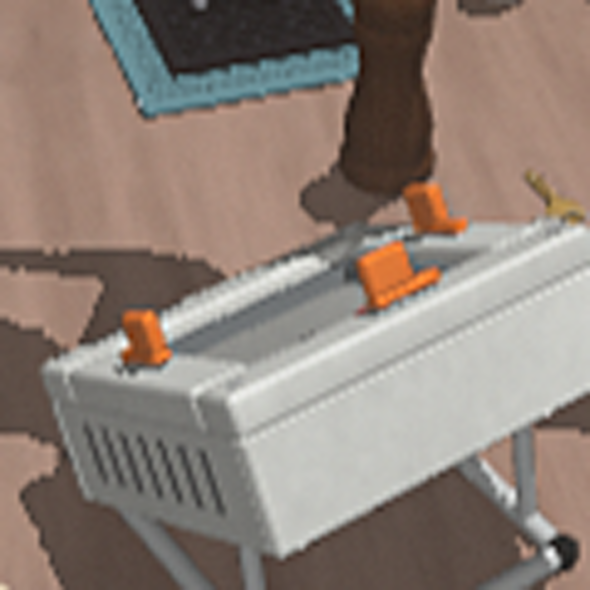

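View pics/top11.png

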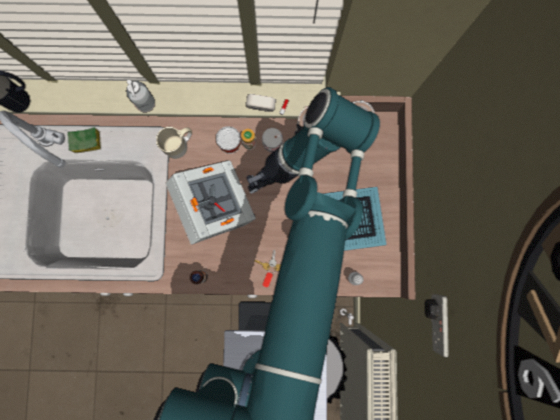

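```bash
python3 -c "
from workcell import bot
print(bot.finish_job())"
```

```text
the job is handed in; nothing more can be done
None
```

The job is done and handed in at about 30 s of the 72 s allowed.

- **Buttons:** all three orange buttons were gripped and turned aside to about 90°. In the last pictures they lie along the recess edges.
- **Guard:** I lifted it out by its handle and set it down handle up, with a contact force of about 9 N. The last network readings put it within about 5 mm of the mat's centre: (0.507, -0.243) and (0.501, -0.242) against about (0.506, -0.241).
- **Wheel:** I pushed it round counter-clockwise with the closed fingers. The red blade went from about -14° through 177° and 49° to about 120°, which is roughly 1.35 turns. It met almost no resistance, with the wrist force at 2 N or less in the readings taken along the way.
- **Jars, tin, shaker:** the jam jar, tin, salt shaker and black-capped spice jar read within about 5 mm of their starting positions, close to the networks' own error. The yellow-capped jar has no reading of its own, but stands in place in the last scene picture.
- **Check that disagreed:** in the last scene picture the network placed the mill at the salt shaker's position, and the top camera returned no mill reading. By eye the mill stands upright where it began, and a reading at 22.6 s, after the guard was placed, put it there too.

The gripper was shut and well clear of everything at the end.

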